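# Set the torque driver in the tester's socket

## Task

Lift the torque driver out of its sloping rest, stand it upright with its square drive fully home in the socket on top of the torque tester, gently, and let go of it. Then, with the driver standing there, turn the setting dial on its top clockwise, click by click, up to setting six (the orange mark) without going past it, and leave the driver standing in the socket. Do not shift the other things on the table.

Things in the scene. Friction and masses are not known exactly. Their poses are not given: they have to be found in the camera images.
- driver_mid (a point): Torque driver, loose, 154 mm long, 0.35 kg: middle of its dark eight-sided handle (64 mm long, 36 across flats). z runs along the driver, drive to dial; x, y are square to faces of drive and handle. Along z from here: drive -90 to -40, round nose (28 mm, its shoulder stops on the tester) to -32, handle to +32, dial +35 to +64. It starts in the rest; to stand it up in that grip, tilt the gripper 45 deg.
- driver_tip (a point): Middle of the end of the driver's steel drive, 90 mm below driver_mid on the driver's axis; same axes. The drive is 12 x 12 mm square and 50 mm long; its first 7 mm tapers to 7 mm diameter. The centre of mass of the driver is about 10 mm from driver_mid towards the drive.
- rest: Sloping rest, orange strip on a steel foot 150 x 84 mm, fixed; origin under the foot's centre. The driver lies on it at 45 deg in its x-z plane: dial end up towards +x (away from the robot), drive down towards -x. Driver's y = rest's y, so the handle is gripped across y, fingers straight down, 5 to 20 mm from its middle towards the dial; there only a 26 mm wide strip is under it. It lifts straight up.
- dial_grip (a point): On the dial's axis, half-way up the gripped part: grey ribbed dial, 30 mm diameter, 28 tall, 49 mm from driver_mid along the axis, its top 15 mm above this point, the handle shoulder 17 mm below. Turns with the dial; at setting 0 its axes are those of driver_mid. A red line along its x is the pointer. Marks on the handle's rim below are settings 0 to 8: thick white = 0, thick orange = 6.
- dial (a joint): Dial setting, rad: 0 at setting 0, grows clockwise seen from the dial end (from above when upright). It clicks at each setting, every 30 deg (0.524 rad), so setting 6 = 3.142. A click takes about 0.15 N m to start; past half-way the dial snaps on to the next setting, and it stays there when let go. Starts at setting 1, 2 or 3; end stops just beyond 0 and 8. The dial turns relative to the driver.
- socket (a point): Centre of the mouth of the socket, in the steel head (64 mm square, top level with this point, 80 mm above the table) of the torque tester. The socket is 13.6 mm square, 52 mm deep, straight down (-z), sides along this point's x and y; any quarter turn of the drive fits. Home, the shoulder sits on the head, the drive 50 mm deep; the driver then still has about 8 deg of play in turning, 1 deg in leaning.
- tester: Torque tester: grey bench instrument, 160 x 180 mm, case 62 mm tall (head 80 mm), bolted to the table; origin under its centre, sloping display side towards -x (the robot), socket 32 mm from the centre towards +x.
- stop_box: Bystander, yellow and black emergency-stop box with red mushroom; 75 x 75 x 81 mm. Origin at the centre of its underside.
- bracket_blue: Bystander, blue plastic L-shaped demo bracket; 64 x 32 x 38 mm. Origin at the centre of its underside.
- bracket_green: Bystander, green plastic L-shaped demo bracket; 64 x 32 x 38 mm. Origin at the centre of its underside.
- profile: Bystander, piece of slotted aluminium profile; 120 x 40 x 40 mm. Origin at the centre of its underside.
- screwdriver: Bystander, plain screwdriver with pale blue handle; 190 mm long. Origin at the centre of its underside.
- screw_bin: Bystander, orange open bin with screws; 110 x 85 x 50 mm. Origin at the centre of its underside.
- spare_finger: Bystander, black spare gripper finger; 105 x 30 x 12 mm. Origin at the centre of its underside.
Not all that is in view belongs to the job. Leave any red look-alike of the tester alone.

How it is judged:
On the way:
1. The driver stands upright, fully home in the tester's socket, let go of, with its dial not yet turned up (still two clicks or more short of setting six) (z of driver_tip in the frame of socket below -0.045 m and horizontal distance between driver_tip and socket below 0.005 m and angle between driver_mid's own z axis and vertical below 0.1 rad and contact force between the fingers and driver below 0.3 N and value of joint dial below 2.2 rad), for 0.2 s.
At the end, for the whole second after the job is handed in: The dial rests at setting six (within 0.17 rad, a third of a click, of 3.142 rad); the driver stands in the tester's socket with its drive at least 45 mm deep (50 is fully home), its tip within 5 mm of the socket's axis, leaning less than 0.1 rad, at rest and released (z of driver_tip in the frame of socket below -0.045 m and horizontal distance between driver_tip and socket below 0.005 m and angle between driver_mid's own z axis and vertical below 0.1 rad and value of joint dial between 2.97159 and 3.31159 rad and linear speed of driver below 0.02 m/s and angular speed of driver below 0.2 rad/s and contact force between the fingers and driver below 0.3 N); the robot touches nothing.
It fails at once if the dial is turned past setting six, over the hump towards seven (beyond 3.142 + 0.35 rad) (value of joint dial above 3.49159 rad).
It fails at once if the driver is pressed on the tester with more than 60 N (contact force between driver and tester above 60 N).
It fails at once if one of the other things on the table (stop box, brackets, profile, screwdriver, screw bin, spare finger) is moved by more than 30 mm (distance of any of stop_box, bracket_blue, bracket_green, profile, screwdriver, screw_bin, spare_finger from where it was at the start of the episode above 0.03 m).
It also fails if it takes over 69 s, if anything falls off the work surface, if the arm or the gripper's body presses on something with over 40 N, if the wrist force passes 120 N, or if a joint passes its speed limit or range.

## Robot

A 6-joint arm with a two-finger parallel gripper is mounted at the origin on the work surface. World frame = base frame: x ahead of the robot, y to its left, z up, the work surface at z = 0. Lengths are in m, angles in rad, forces in N, time in s.
With the tool pointing down it reaches from about 0.4 to 0.825 m from the base axis. Payload 7 kg.
Tool frame: the origin (TCP) lies on the centre line of the jaws, within the pads' length; the fingertips stand 11 mm ahead of it and the grasp point (between the pads) lies 8 mm behind it; z points along the fingers, y is the direction in which the jaws open and shut (so a half turn about z gives the same grasp; the last joint's range is limited). The gripper opens to 88 mm and grips with 3 to 60 N. Pads are 19 mm wide; open, the fingers measure 130 mm over their backs; the gripper's body (78 mm by 193 mm) begins 47 mm behind the grasp point.
Start: joints at [-0.951, 0.359, 0.012, 0, -1.224, -0.288], TCP at [0.22, -0.638, 0.238] pointing down, gripper open.
Joint ranges: [-3.07, 3.07], [-1.43, 2.12], [-1.02, 1.25], [-3.03, 1.67], [-3.05, -0], [-3.03, 3.03]. Speed limits (rad/s): [2.39, 2.39, 3.01, 3.14, 3.14, 3.14].

## Interface

Orientations are given as [roll, pitch, yaw] about the fixed x, y, z axes, in that order (R = Rz(yaw) Ry(pitch) Rx(roll)).
In Python, from station import * gives the robot as it stands.
- The arm moves only by the tool play_rows, never from a script. Its argument "targets" is a list of rows, each a list of 7 numbers: the turn, a rotation vector about the world's x, y, z in rad, then the shift along the world's x, y, z in m, then the opening, from 0 (shut) to 1 (fully open). A call has 1 to 12 rows; each row shifts and turns the pose as measured when the row begins; what a row does not reach is not made up. A row lasts 1/8 s, in which the tool goes at most 62.5 mm and 10.7 degrees, less where a joint would pass 70% of its speed; a pose out of reach is approached as far as the arm can. A call is refused whole if a number of a shift passes 0.0625 or a number of a turn 0.188, either way. A call with a gripper value outside its range is refused whole. The fingers move at their own pace and stop on an object; "grip_force" is the grip in N (left out, the last holds). Time passes only in rows, so rows that do not move let the fingers close. It gives the time, the measured TCP pose, the force and the opening at its end, in the units of the state.
- get_state(): the state, without advancing time (a new reading comes with each control period).
- grab_frame(name): name is "scene" or "side" or "wrist"; returns (picture, depth): 384x512x3 uint8, blue, green, red; 384x512 float32, m along the optical axis (not along the pixel's ray), 0 where there is no reading.
- camera_params(name): a dict with "camera_matrix" (3x3 intrinsics, pixels), "extrinsics" (4x4, takes a point from world to camera coordinates); the wrist camera has in their place "hand_eye" (4x4, takes a point from camera to tool coordinates, whose origin is the TCP and whose axes are the flange's). Camera axes: x right, y up, looking along -z (the intrinsics and any distortion apply to the point x, -y, -z); pixel columns grow to the right and rows downward; lengths in m; the calibration is good to about 2 mm. A picture is of the moment at which its call begins: read the wrist's pose just before it. camera_params takes no time and is no camera call.
- job_done(): hands the job in, once; it reports no verdict.
The state is a dict: "t": time; "q": joint angles; "qd": joint speeds; "joint_efforts": joint torques, N m; "eef_pos": TCP position; "ee_rot": TCP orientation; "force": force on the tool from outside, world axes, zero at the start; "moment": the same for the moment, N m; "width": finger opening in m.
Only numpy, scipy, OpenCV 4.12 (cv2) and the standard library are available. Lean on these libraries where they do the work, as an engineer would, in place of code of your own. Each camera call takes 0.05 s, during which the arm holds its last target.

## Working session

There is one attempt and no reset: what is moved stays moved. The work goes in short steps, Python scripts to look and compute and a tool call to move; the robot and the scene stay as the last step left them, time stands still between calls to the robot, and variables do not carry over. Pictures are saved under pics/ and viewed, and the job is handed in when it is done.

Besides the shell and the picture viewer there is one more tool, called as name([rows], argument=value, ...), one row to a line, values as JSON. play_rows: Moves the arm, as the interface text tells. Its arguments: {"type":"object","properties":{"targets":{"type":"array","items":{"type":"array","items":{"type":"number"}}},"grip_force":{"type":"number"}},"required":["targets"]}

```bash
ls; mkdir -p pics; python3 - <<'E'
from station import *
import cv2,numpy as np
s=get_state();print(s)
for n in ["scene","side","wrist"]:
    p,d=grab_frame(n);cv2.imwrite(f"pics/{n}0.png",p);np.save(f"pics/{n}0.npy",d)
    print(n,camera_params(n))
E
```

```text
pics
{'t': 0.0, 'q': array([-9.50912472e-01,  3.59386535e-01,  1.10693369e-02, -3.85430357e-04,
       -1.22410090e+00, -2.88082906e-01]), 'qd': array([-0.00186131,  0.00131793,  0.00022095,  0.00106868, -0.00055558,
        0.00109266]), 'joint_efforts': array([-9.59420795e-04, -5.82715702e+01,  2.93039507e+01,  6.99655920e+00,
        6.93778595e-03, -1.15162370e-04]), 'eef_pos': array([ 0.21970076, -0.63774413,  0.2366211 ]), 'ee_rot': array([ 3.13993476e+00, -1.13420366e-04, -2.80992287e+00]), 'force': array([0.32571369, 0.17415301, 0.70175084]), 'moment': array([-0.05227749,  0.01449413,  0.02824657]), 'width': 0.08772241629184978}
scene {'camera_matrix': array([[474.8456609 ,   0.        , 252.18813198],
       [  0.        , 474.8456609 , 199.53007406],
       [  0.        ,   0.        ,   1.        ]]), 'extrinsics': array([[-0.57061974,  0.82120728, -0.00342195,  0.27687896],
       [-0.62644278, -0.43258479,  0.64841333,  0.2703345 ],
       [ 0.53100147,  0.37214111,  0.76128079, -1.66455971],
       [ 0.        ,  0.        ,  0.        ,  1.        ]])}
side {'camera_ma
[... 254 characters left out ...]
67, -0.48516909,  0.81946861, -0.24482926],
       [-0.47190958,  0.67039291,  0.57260344, -0.85473745],
       [ 0.        ,  0.        ,  0.        ,  1.        ]])}
wrist {'camera_matrix': array([[329.83286743,   0.        , 252.9073102 ],
       [  0.        , 329.83286743, 191.28733947],
       [  0.        ,   0.        ,   1.        ]]), 'hand_eye': array([[-6.04301693e-04,  9.68652766e-01,  2.48417902e-01,
         6.71124825e-02],
       [ 9.99999441e-01,  3.69757486e-04,  9.90809202e-04,
         4.97719340e-04],
       [ 8.67895695e-04,  2.48418362e-01, -9.68652448e-01,
        -1.46568148e-01],
       [ 0.00000000e+00,  0.00000000e+00,  0.00000000e+00,
         1.00000000e+00]])}
```

View pics/scene0.png

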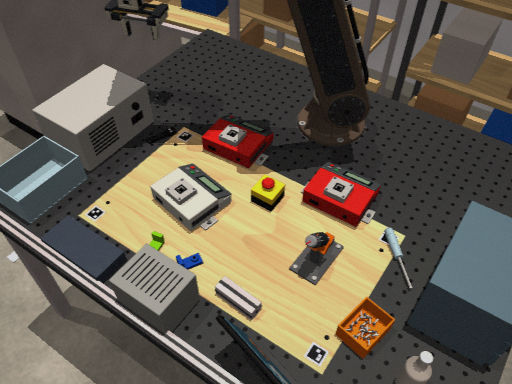

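View pics/side0.png

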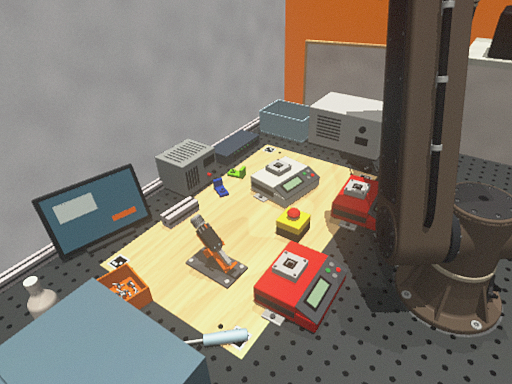

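View pics/wrist0.png

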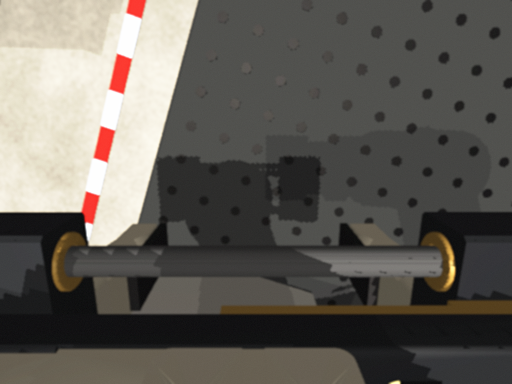

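The scene view shows the grey tester's head at about (181,189) and the driver in its rest at about (322,240). The red testers at (236,135) and (340,190) are decoys.

```bash
cat > h.py <<'E'
from station import *
import cv2,numpy as np
from scipy.spatial.transform import Rotation as R
np.set_printoptions(precision=4,suppress=True)
def Ttool(s):
    T=np.eye(4);T[:3,:3]=R.from_euler('xyz',s['ee_rot']).as_matrix();T[:3,3]=s['eef_pos'];return T
def cam2world(n,s=None):
    c=camera_params(n)
    return c['camera_matrix'],(Ttool(s)@c['hand_eye'] if n=='wrist' else np.linalg.inv(c['extrinsics']))
def cloud(d,K,T):
    v,u=np.mgrid[:d.shape[0],:d.shape[1]]
    P=np.stack([(u-K[0,2])/K[0,0]*d,-(v-K[1,2])/K[1,1]*d,-d],-1)
    W=P@T[:3,:3].T+T[:3,3]; W[d<=0]=np.nan
    return W
def ray_z(u,v,K,T,z):
    r=T[:3,:3]@np.array([(u-K[0,2])/K[0,0],-(v-K[1,2])/K[1,1],-1]);return T[:3,3]+r*(z-T[2,3])/r[2]
def snap(tag,n='wrist'):
    s=get_state();p,d=grab_frame(n);cv2.imwrite(f'pics/{tag}.png',p);np.savez(f'pics/{tag}.npz',d=d,T=cam2world(n,s)[1],p=p)
    return s,p,d
E
python3 - <<'E'
from h import *
for n in['scene','side']:
    d=np.load(f'pics/{n}0.npy');p=cv2.imread(f'pics/{n}0.png');K,T=cam2world(n);W=cloud(d,K,T)
    np.save(f'pics/{n}W.npy',W)
    pts={'scene':dict(sock=(181,189),head1=(165,188),driver=(322,240),footc=(316,260),box=(267,184)),'side':dict(sock=(277,167),dial=(197,222),handle=(208,238),box=(292,215),foot=(200,270))}[n]
    for k,(u,v) in pts.items(): print(n,k,W[v,u])
c=[cv2.resize(cv2.imread('pics/scene0.png')[a:a+100,b:b+130],None,fx=5,fy=5,interpolation=3) for a,b in((150,140),(215,260))]
cv2.imwrite('pics/z1.png',c[0]);cv2.imwrite('pics/z2.png',c[1])
cv2.imwrite('pics/z3.png',cv2.resize(cv2.imread('pics/side0.png')[190:300,150:280],None,fx=5,fy=5,interpolation=3))
E
```

```text
scene sock [ 0.582  -0.1825  0.0705]
scene head1 [ 0.6008 -0.2286  0.0628]
scene driver [0.5483 0.2557 0.1283]
scene footc [0.5443 0.2479 0.0262]
scene box [0.4298 0.0139 0.0768]
side sock [ 0.5798 -0.1596  0.0827]
side dial [0.556  0.2492 0.1425]
side handle [0.5215 0.2531 0.1095]
side box [0.4125 0.0275 0.0754]
side foot [0.5391 0.2812 0.0102]
```

View pics/z1.png

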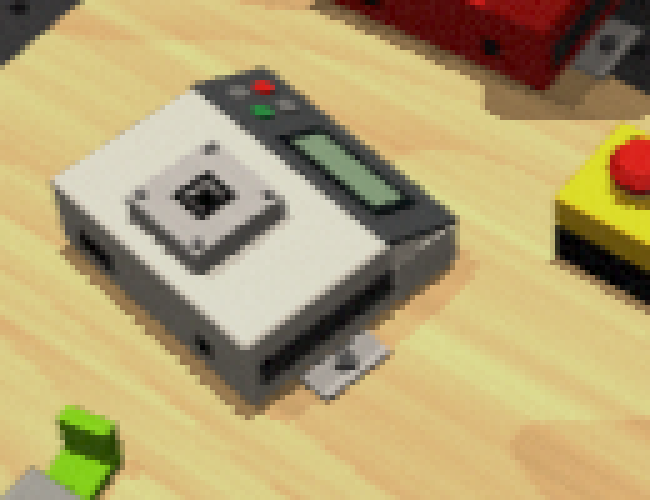

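View pics/z2.png

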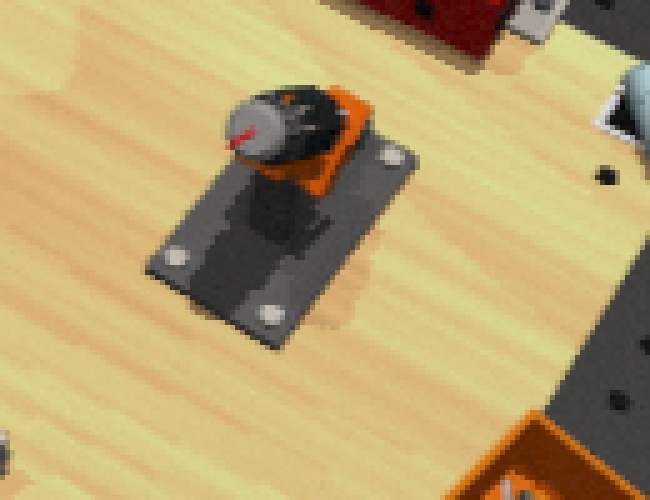

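View pics/z3.png

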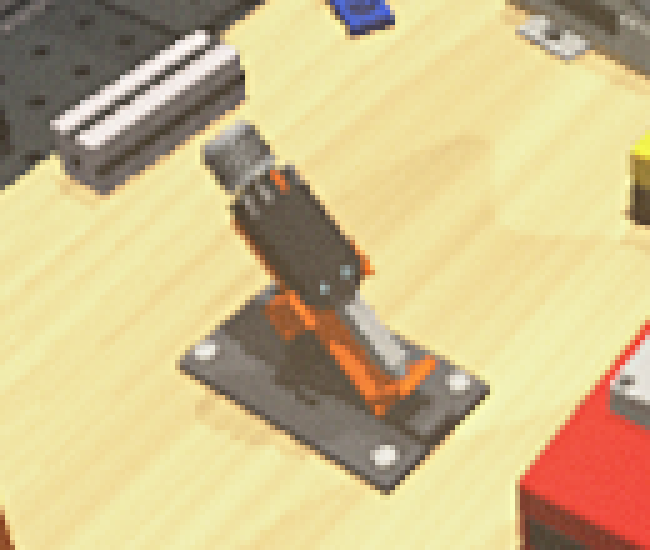

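```bash
python3 - <<'E'
from h import *
K,T=cam2world('scene')
a=lambda L,o,z:[ray_z(u/5+o[0],v/5+o[1],K,T,z) for u,v in L]
F=a([(145,270),(280,346),(418,160)],(260,215),0.008);print(np.array(F));print(np.degrees(np.arctan2(*(F[1]-F[2])[1::-1])),np.linalg.norm(F[1]-F[2]),np.linalg.norm(F[1]-F[0]),'centre',(F[0]+F[2])/2)
H=a([(130,203),(210,143),(285,208),(200,262)],(140,150),0.080);H=np.array(H);print(H,H.mean(0))
for i in range(4):
    e=H[(i+1)%4]-H[i];print(np.degrees(np.arctan2(e[1],e[0])),np.linalg.norm(e))
print(ray_z(140+205/5,150+195/5,K,T,.08))
C=a([(200,85),(55,185),(240,350),(390,245)],(140,150),.062);C=np.array(C);print(C)
for i in range(3):
    e=C[(i+1)]-C[i];print(np.degrees(np.arctan2(e[1],e[0])),np.linalg.norm(e))
E
```

```text
[[0.5986 0.1984 0.008 ]
 [0.5979 0.2807 0.008 ]
 [0.4525 0.2849 0.008 ]]
-1.6503613436593414 0.1455113828269917 0.08227937880558533 centre [0.5256 0.2417 0.008 ]
[[ 0.6169 -0.2073  0.08  ]
 [ 0.5552 -0.2001  0.08  ]
 [ 0.5696 -0.1322  0.08  ]
 [ 0.6278 -0.1458  0.08  ]] [ 0.5924 -0.1713  0.08  ]
173.31082623792523 0.062127458099327966
77.99515894640972 0.06942560580977807
-13.195963043944367 0.05978125501617491
-100.0855786523208 0.06246227786486686
[ 0.5879 -0.1761  0.08  ]
[[ 0.5102 -0.2488  0.062 ]
 [ 0.6206 -0.2655  0.062 ]
 [ 0.6534 -0.098   0.062 ]
 [ 0.546  -0.0764  0.062 ]]
-8.572661726474866 0.11171227645072405
78.93919409355733 0.17059461748378507
168.57847723408938 0.10949208413753765
```

play_rows([
  [0,0,0.187,0.024,0.033,0.006,1],
  [0,0,0.187,0.024,0.033,0.006,1],
  [0,0,0.187,0.024,0.033,0.006,1],
  [0,0,0.187,0.024,0.033,0.006,1],
  [0,0,0.187,0.024,0.033,0.006,1],
  [0,0,0.187,0.024,0.033,0.006,1],
  [0,0,0.187,0.024,0.033,0.006,1],
  [0,0,0.187,0.024,0.033,0.006,1],
  [0,0,0.187,0.024,0.033,0.006,1],
  [0,0,0.187,0.024,0.033,0.006,1],
  [0,0,0.187,0.024,0.033,0.006,1],
  [0,0,0.187,0.024,0.033,0.006,1],
])

```text
t: 1.65
eef_pos: [0.5118, -0.2289, 0.3066]
ee_rot: [3.134, 0.001, -0.554]
force: [0.3, -0.2, 0.7]
width: 0.0877
```

play_rows([
  [0,0,0.18,0.02,0.025,0,1],
  [0,0,0.18,0.02,0.025,0,1],
  [0,0,0,0,0,0,1],
])

```text
t: 2.02
eef_pos: [0.5541, -0.1746, 0.3063]
ee_rot: [3.135, 0.002, -0.177]
force: [-0.2, -0.5, 0.1]
width: 0.0876
```

```bash
python3 - <<'E'
from h import *
s,p,d=snap('w1');print(s['q'],s['eef_pos'],s['ee_rot'])
E
```

```text
[ 0.0353  0.168  -0.0933  0.0063 -1.3128  1.357 ] [ 0.5541 -0.1746  0.3063] [ 3.1349  0.0019 -0.1769]
```

View pics/w1.png

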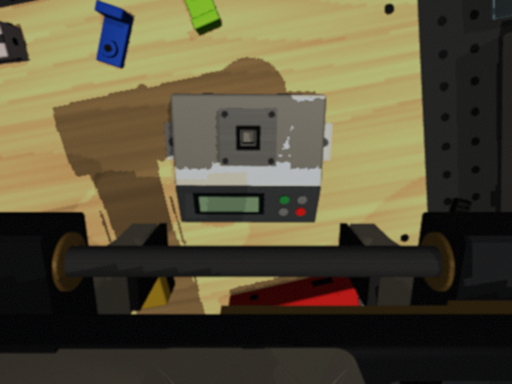

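The wrist view shows the tester nearly square in the image, with its head at about (218-276,108-165) and the socket at about (248,137).

```bash
python3 - <<'E'
from h import *
z=np.load('pics/w1.npz');p=z['p'];T=z['T'];K=camera_params('wrist')['camera_matrix']
W=cloud(z['d'],K,T);print(np.nanmedian(W[112:118,230:265,2]),np.nanmedian(W[100:104,190:300,2]))
cv2.imwrite('pics/w1z.png',cv2.resize(p[100:175,205:290],None,fx=8,fy=8,interpolation=3))
E
```

```text
0.07957472117700715 0.06154976146441754
```

View pics/w1z.png

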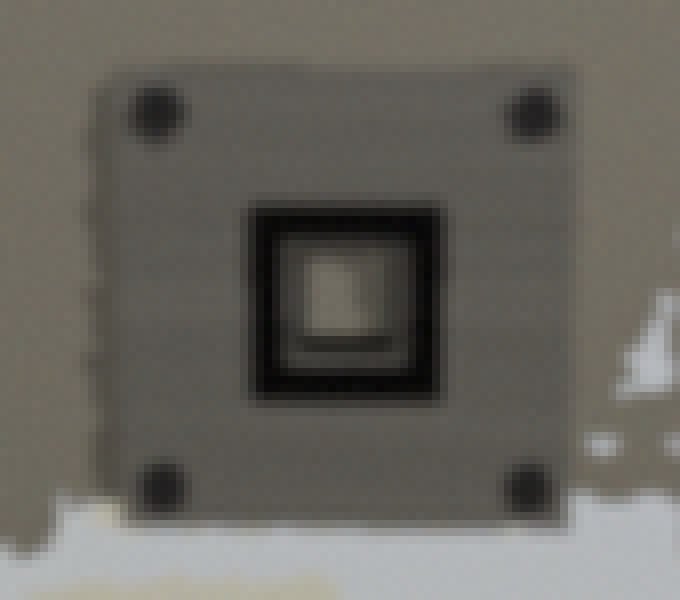

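```bash
python3 - <<'E'
from h import *
z=np.load('pics/w1.npz');T=z['T'];K=camera_params('wrist')['camera_matrix']
f=lambda x,y:ray_z((x+.5)/8-.5+205,(y+.5)/8-.5+100,K,T,.08)
D=np.array([f(*q) for q in((157,112),(533,113),(528,489),(162,490))]);print(D,D.mean(0))
S=np.array([f(*q) for q in((250,207),(440,207),(438,403),(252,403))]);print(S.mean(0))
for A in(D,S):
  for i in range(4):
    e=A[(i+1)%4]-A[i];print(np.degrees(np.arctan2(e[1],e[0])),np.linalg.norm(e))
E
```

```text
[[ 0.6164 -0.1554  0.08  ]
 [ 0.6071 -0.2063  0.08  ]
 [ 0.5557 -0.1971  0.08  ]
 [ 0.5648 -0.1457  0.08  ]] [ 0.586  -0.1761  0.08  ]
[ 0.5858 -0.1761  0.08  ]
-100.32673310501973 0.05170390664755288
169.85122599413052 0.05220702283220797
79.91452114036066 0.05215964305402681
-10.64707563263644 0.052427217400555844
-100.194237287254 0.026358939064193933
169.5290583937079 0.02722133493608313
79.77189615656177 0.02628775285730683
-10.321171044172482 0.027205546015965233
```

play_rows([
  [0,0,0.0185,-0.0055,0.0525,0,1],
  [0,0,0.0185,-0.0055,0.0525,0,1],
  [0,0,0.0185,-0.0055,0.0525,0,1],
  [0,0,0.0185,-0.0055,0.0525,0,1],
  [0,0,0.0185,-0.0055,0.0525,0,1],
  [0,0,0.0185,-0.0055,0.0525,0,1],
  [0,0,0.0185,-0.0055,0.0525,0,1],
  [0,0,0.0185,-0.0055,0.0525,0,1],
  [0,0,0,0,0,0,1],
])

```text
t: 3.2
eef_pos: [0.5041, 0.2485, 0.3059]
ee_rot: [3.134, 0.003, -0.057]
force: [-0.2, -0.2, -0.6]
width: 0.0874
```

```bash
python3 - <<'E'
from h import *
s,p,d=snap('w2');print(s['q'],s['eef_pos'],s['ee_rot'])
E
```

```text
[ 0.808   0.1391 -0.1275  0.0026 -1.3121  0.7056] [0.5041 0.2485 0.3059] [ 3.134   0.0032 -0.0566]
```

View pics/w2.png

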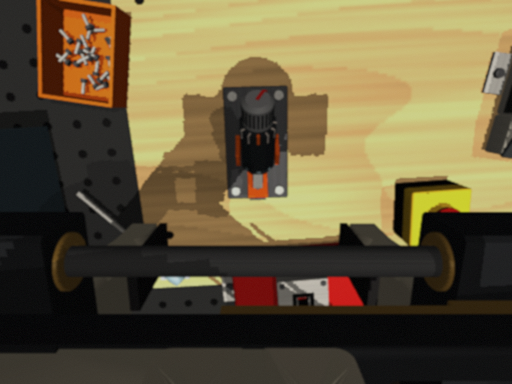

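The driver is at about (258,92-200), with its dial (and red line) at (260,100). The foot's screws are at about (233,97), (279,97), (279,190) and (236,192).

```bash
python3 - <<'E'
from h import *
z=np.load('pics/w2.npz');p=z['p'];T=z['T'];K=camera_params('wrist')['camera_matrix']
W=cloud(z['d'],K,T);np.save('pics/w2W.npy',W)
cv2.imwrite('pics/w2z.png',cv2.resize(p[80:205,215:300],None,fx=5,fy=5,interpolation=3))
for v in range(86,200,6): print(v,W[v,258],W[v,246],W[v,270])
E
```

```text
86 [0.5938 0.2343 0.0061] [ 0.595   0.2498 -0.0002] [nan nan nan]
92 [0.5818 0.2381 0.1384] [0.5872 0.2502 0.0082] [0.5855 0.2193 0.008 ]
98 [0.5765 0.2385 0.1439] [0.5771 0.2493 0.1436] [0.5759 0.2277 0.1441]
104 [0.5713 0.2389 0.1496] [0.5719 0.2496 0.1494] [0.5706 0.2282 0.1479]
110 [0.5661 0.2393 0.1517] [0.5667 0.2499 0.1477] [0.5654 0.2284 0.147 ]
116 [0.5609 0.2395 0.1499] [0.5614 0.2502 0.1464] [0.56   0.2283 0.141 ]
122 [0.5555 0.2397 0.1462] [0.5558 0.2507 0.1394] [0.5543 0.2282 0.1355]
128 [0.5496 0.2398 0.1393] [0.5498 0.2511 0.1328] [0.5481 0.228  0.1276]
134 [0.5435 0.24   0.133 ] [0.5441 0.2515 0.1321] [0.5425 0.2283 0.1283]
140 [0.5377 0.2403 0.1319] [0.5378 0.252  0.1258] [0.5361 0.2282 0.123 ]
146 [0.531  0.2405 0.1238] [0.5311 0.2524 0.1193] [0.5292 0.2281 0.1148]
152 [0.5241 0.2407 0.1172] [0.524  0.253  0.1115] [0.5222 0.228  0.1089]
158 [0.5167 0.2409 0.1094] [0.5164 0.2536 0.103 ] [0.5144 0.2278 0.0999]
164 [0.5091 0.2411 0.1021] [0.5087 0.2541 0.0955] [0.506  0.2276 0.0895]
170 [0.5011 0.2414 0.0948] [0.5    0.2548 0.0851] [0.4832 0.2238 0.008 ]
176 [0.4879 0.2413 0.0646] [0.4769 0.2571 0.0088] [0.4746 0.2241 0.0073]
182 [0.4782 0.2416 0.0548] [0.468  0.2577 0.007 ] [0.4659 0.2244 0.0064]
188 [0.4679 0.2419 0.0443] [0.4595 0.2582 0.0072] [0.4576 0.2249 0.0074]
194 [0.4598 0.2423 0.0435] [0.451  0.2587 0.0074] [0.4491 0.2253 0.0079]
```

View pics/w2z.png

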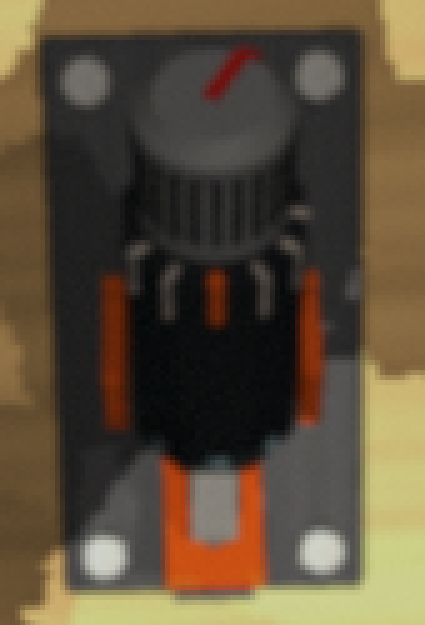

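```bash
python3 - <<'E'
import numpy as np
np.set_printoptions(precision=4,suppress=True)
W=np.load('pics/w2W.npy')
for v in range(126,172,4): print(v,W[v,237],W[v,239],W[v,276],W[v,278])
E
```

```text
126 [0.5449 0.2648 0.0077] [0.5515 0.258  0.1234] [0.5418 0.2131 0.0064] [0.5417 0.2105 0.0075]
130 [0.5397 0.2651 0.0086] [0.5479 0.2582 0.1262] [0.5367 0.2135 0.0089] [0.5366 0.2108 0.0086]
134 [0.5344 0.2655 0.0083] [0.5437 0.2586 0.1219] [0.5363 0.2177 0.063 ] [0.5312 0.2109 0.007 ]
138 [0.5347 0.2633 0.0671] [0.5346 0.261  0.0668] [0.5321 0.2182 0.0671] [0.5259 0.2111 0.0075]
142 [0.5304 0.2634 0.0701] [0.5302 0.2612 0.0694] [0.5281 0.2187 0.072 ] [0.5278 0.2163 0.0711]
146 [0.5264 0.2636 0.0744] [0.526  0.2614 0.0723] [0.5238 0.219  0.0745] [0.524  0.217  0.0771]
150 [0.5225 0.2636 0.0795] [0.5222 0.2614 0.0786] [0.5199 0.2196 0.0798] [0.5199 0.2174 0.0803]
154 [0.5186 0.2637 0.0839] [0.5183 0.2615 0.0829] [0.5161 0.2201 0.0845] [0.5158 0.2178 0.0833]
158 [0.5136 0.2642 0.081 ] [0.5133 0.262  0.0798] [0.5109 0.22   0.0802] [0.5108 0.2177 0.0803]
162 [0.5079 0.2649 0.0741] [0.508  0.2625 0.0756] [0.505  0.2196 0.0727] [0.5053 0.2175 0.0755]
166 [0.4916 0.2684 0.0092] [0.4911 0.2658 0.0077] [0.4879 0.2152 0.0063] [0.488  0.2126 0.0076]
170 [0.4857 0.2689 0.0072] [0.4854 0.2662 0.0065] [0.4827 0.2156 0.008 ] [0.4825 0.2128 0.0079]
```

```bash
cat >> h.py <<'E'
def todo(pos,rpy):
    s=get_state();r=(R.from_euler('xyz',rpy)*R.from_euler('xyz',s['ee_rot']).inv()).as_rotvec()
    print('t',s['t'],'turn',r,'shift',np.array(pos)-s['eef_pos'],'F',s['force'],'M',s['moment'],'w',s['width'],'q',s['q'])
E
python3 -c "
from h import *
todo([.5395,.2405,.0995],[np.pi,0,-.027])"
```

```text
t 3.25 turn [ 0.0077 -0.0035  0.0305] shift [ 0.0353 -0.0066 -0.2066] F [-0.723  -0.2929  0.4052] M [-0.0724  0.137   0.0129] w 0.08780403630987871 q [ 0.8062  0.1382 -0.1283  0.0028 -1.3124  0.7064]
```

play_rows([
  [0.004,-0.002,0.015,0.018,-0.0035,-0.01,1],
  [0.004,-0.002,0.015,0.018,-0.0035,-0.01,1],
  [0,0,0,0,0,-0.04,1],
  [0,0,0,0,0,-0.04,1],
  [0,0,0,0,0,0,1],
])

```text
t: 3.88
eef_pos: [0.5421, 0.2317, 0.2055]
ee_rot: [-3.14, -0.002, -0.04]
force: [-0.1, -0.8, -0.3]
width: 0.0875
```

```bash
python3 -c "
from h import *
todo([.5395,.2405,.0995],[np.pi,0,-.027])
snap('w3')"
```

```text
t 3.875 turn [-0.0012  0.0023  0.013 ] shift [-0.0026  0.0088 -0.106 ] F [-0.1322 -0.7998 -0.3112] M [-0.1083  0.1866 -0.0482] w 0.08752208659192937 q [ 0.7357  0.2407 -0.2309  0.0008 -1.0967  0.7948]
```

View pics/w3.png

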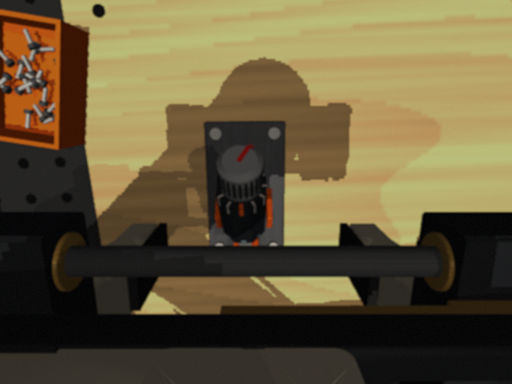

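The dial is at about (241,163) and sits left of the finger centre line, so I need to move +y as computed.

```bash
python3 - <<'E'
from h import *
z=np.load('pics/w3.npz');p=z['p'];T=z['T'];K=camera_params('wrist')['camera_matrix']
W=cloud(z['d'],K,T)
for v in (150,160,170,180,190,200):
    r=W[v,200:290]; m=r[:,2]>.09; u=np.where(m)[0]
    if len(u): print(v,u[0]+200,u[-1]+200,r[m][0],r[m][-1],(r[m][0]+r[m][-1])/2)
E
```

```text
150 224 255 [0.5815 0.2493 0.1359] [0.5804 0.229  0.1341] [0.581  0.2392 0.135 ]
160 217 261 [0.5757 0.2539 0.1398] [0.5746 0.2254 0.1401] [0.5751 0.2396 0.14  ]
170 216 262 [0.5696 0.2547 0.1424] [0.5684 0.225  0.1425] [0.569  0.2398 0.1425]
180 216 265 [0.5578 0.2581 0.1184] [0.5565 0.2226 0.1188] [0.5571 0.2403 0.1186]
190 216 266 [0.5517 0.2579 0.1238] [0.5489 0.2221 0.1185] [0.5503 0.24   0.1212]
200 217 265 [0.5443 0.2577 0.124 ] [0.5425 0.2232 0.1227] [0.5434 0.2404 0.1233]
```

Axis y is about 0.2404 at x=0.54, which agrees. I'll descend.

play_rows([
  [0,0.002,0.013,-0.002,0.009,-0.02,1],
  [0,0,0,0,0,-0.03,1],
  [0,0,0,0,0,-0.03,1],
  [0,0,0,0,0,-0.012,1],
  [0,0,0,0,0,0,1],
])

```text
t: 4.55
eef_pos: [0.5479, 0.2424, 0.1263]
ee_rot: [-3.129, -0.018, -0.03]
force: [-0.4, 0.1, -0.0]
width: 0.0881
```

```bash
python3 -c "
from h import *
todo([.5395,.2405,.0995],[np.pi,0,-.027])"
```

```text
t 4.55 turn [-0.0116  0.0182  0.0024] shift [-0.0084 -0.0019 -0.0268] F [-0.3734  0.1252 -0.001 ] M [-0.0577  0.1789 -0.0311] w 0.08812485338009438 q [ 0.7449  0.3172 -0.3256  0.0048 -0.9068  0.7935]
```

play_rows([
  [-0.012,0.018,0.002,-0.008,-0.002,-0.013,1],
  [0,0,0,0,0,0,1],
  [0,0,0,0,0,-0.012,1],
  [0,0,0,0,0,0,1],
])

```text
t: 5.05
eef_pos: [0.5408, 0.2413, 0.103]
ee_rot: [-3.14, -0.003, -0.027]
force: [-0.0, 0.6, 0.5]
width: 0.0876
```

```bash
python3 -c "
from h import *
todo([.5395,.2405,.0995],[np.pi,0,-.027])"
```

```text
t 5.05 turn [-0.0016  0.0027  0.0001] shift [-0.0013 -0.0008 -0.0035] F [-0.018   0.6297  0.5375] M [-0.1211  0.1293  0.024 ] w 0.08760632152835467 q [ 0.7499  0.3421 -0.3495  0.0009 -0.8762  0.7932]
```

play_rows([
  [-0.001,0.003,0,-0.001,-0.001,-0.0035,1],
  [0,0,0,0,0,0,0],
  [0,0,0,0,0,0,0],
  [0,0,0,0,0,0,0],
  [0,0,0,0,0,0,0],
  [0,0,0,0,0,0,0],
  [0,0,0,0,0,0,0],
], grip_force=45)

```text
t: 5.92
eef_pos: [0.5401, 0.2404, 0.0997]
ee_rot: [-3.141, -0.0, -0.027]
force: [0.6, -0.4, -0.0]
width: 0.0354
```

```bash
python3 -c "
from h import *
todo([.5395,.2405,.0995],[np.pi,0,-.027])"
```

```text
t 5.925 turn [-0.0009  0.0002 -0.0001] shift [-0.0006  0.0001 -0.0002] F [ 0.5803 -0.4426 -0.0499] M [-0.1548  0.04   -0.0381] w 0.03543429761755463 q [ 0.7489  0.3457 -0.3522 -0.0006 -0.8721  0.7954]
```

play_rows([
  [0,0,0,0,0,0.01,0],
  [0,0,0,0,0,0.02,0],
  [0,0,0,0,0,0.03,0],
  [0,0,0,0,0,0.03,0],
  [0,0,0,0,0,0.03,0],
  [0,0,0,0,0,0.03,0],
  [0,0,0,0,0,0.03,0],
  [0,0,0,0,0,0,0],
])

```text
t: 6.92
eef_pos: [0.5358, 0.2378, 0.2847]
ee_rot: [3.139, 0.007, -0.028]
force: [0.6, -0.7, -4.5]
width: 0.0355
```

```bash
python3 -c "
from h import *
a=R.from_euler('xyz',[np.pi,0,-.027]).as_matrix()
y=np.array([.027,1,0]);y/=np.linalg.norm(y)
r=R.from_rotvec(-np.pi/4*y)*R.from_matrix(a)
print(r.as_euler('xyz'), r.as_matrix())
todo([.52,.24,.28],r.as_euler('xyz'))
snap('s1','side');snap('w4')"
```

```text
[-3.1416 -0.7854 -0.027 ] [[ 0.7068 -0.027   0.7068]
 [-0.0191 -0.9996 -0.0191]
 [ 0.7071 -0.     -0.7071]]
t 6.925 turn [-0.0194 -0.7925  0.0024] shift [-0.0158  0.0022 -0.0047] F [ 0.5969 -0.6888 -4.4536] M [-0.0647  0.0017  0.0256] w 0.035531622081695316 q [ 0.7489  0.1911 -0.1091 -0.0034 -1.2776  0.7944]
```

View pics/s1.png

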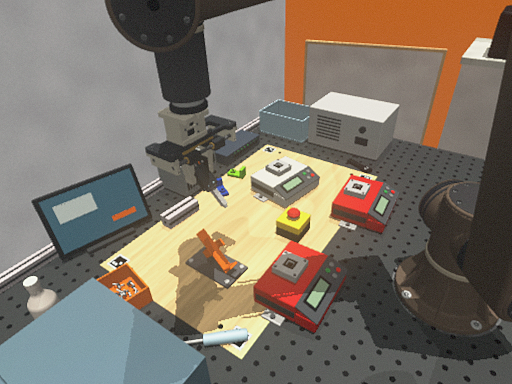

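play_rows([
  [-0.002,-0.065,-0.0126,0.004,-0.02,0,0],
  [-0.002,-0.065,-0.0126,0.0046,-0.034,0,0],
  [-0.002,-0.065,-0.0126,0.0046,-0.034,0,0],
  [-0.002,-0.065,-0.0126,0.0046,-0.034,0,0],
  [-0.002,-0.065,-0.0126,0.0046,-0.034,0,0],
  [-0.004,-0.065,-0.0126,0.0046,-0.034,0,0],
  [-0.006,-0.065,-0.0126,0.0046,-0.034,0,0],
  [-0.006,-0.065,-0.0126,0.0046,-0.034,0,0],
  [-0.008,-0.065,-0.0126,0.0046,-0.034,0,0],
  [-0.008,-0.065,-0.0126,0.0046,-0.034,0,0],
  [-0.008,-0.065,-0.0126,0.0046,-0.034,0,0],
  [0,0,0,0,0,0,0],
])

```text
t: 8.52
eef_pos: [0.5707, -0.1324, 0.2626]
ee_rot: [-3.14, -0.666, -0.175]
force: [-1.2, -1.1, -3.6]
width: 0.0357
```

```bash
python3 -c "
from h import *
todo([.592,-.177,.28],[np.pi,-np.pi/4,-.179])
print(get_state()['eef_pos'],get_state()['ee_rot'])
snap('s2','side')"
```

```text
t 8.525 turn [-0.0222 -0.1169 -0.0054] shift [ 0.0213 -0.0446  0.0174] F [-1.2232 -1.1391 -3.6476] M [ 0.2001  3.2494 -0.2343] w 0.03565197314350351 q [-0.0618 -0.1336 -1.0134  1.186  -0.0734  0.2968]
[ 0.5707 -0.1324  0.2626] [-3.1399 -0.6664 -0.1747]
```

View pics/s2.png

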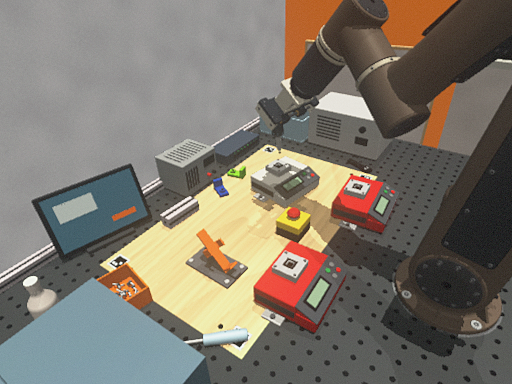

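Standing it up this way runs q3 and q5 close to their limits. I'll fit a kinematic model from the logged poses and choose a feasible quarter turn.

```bash
cat > kin.py <<'E'
from h import *
from scipy.optimize import least_squares
def Rx(a):return R.from_rotvec([a,0,0]).as_matrix()
def Ry(a):return R.from_rotvec([0,a,0]).as_matrix()
def Rz(a):return R.from_rotvec([0,0,a]).as_matrix()
# params: h,a1,L2,a3,L4,dS,dW,a5,L6
def fk(q,P):
    h,a1,L2,a3,L4,dS,dW,a5,L6,s4=P
    s4=1 if s4>0 else -1
    Q=Rz(q[0]);p=np.array([0,0,h])+Q@[a1,dS,0]
    Q=Q@Ry(q[1]);p=p+Q@[0,0,L2]
    Q=Q@Ry(-q[2]);p=p+Q@[L4,0,a3]
    Q=Q@Rx(s4*q[3]);p=p+Q@[0,dW,0]
    Q=Q@Ry(-q[4]);p=p+Q@[L6,0,a5]
    # tool: z along x_local
    Q=Q@Rx(-q[5]*S6) 
    return p,Q@B
S6=-1
# tool down q5 s.t. local x=-z ; local z=+x(radial), local y=+y : yaw = q1+q6-pi/2: q6=0,q1=0 -> toolx=(0,-1,0), tooly=(-1,0,0), toolz=-z(=local x)
# local axes in world at theta=90: x->-z, y->y, z->x
B=np.array([[0,0,1.],[-1,0,0],[0,-1,0]])
SM=[([-.9509,.3594,.0111,-.0004,-1.2241,-.2881],(.2197,-.6377,.2366),(3.13993,-.0001,-2.8099)),
([.0353,.168,-.0933,.0063,-1.3128,1.357],(.5541,-.1746,.3063),(3.1349,.0019,-.1769)),
([.808,.1391,-.1275,.0026,-1.3121,.7056],(.5041,.2485,.3059),(3.134,.0032,-.0566)),
([.7357,.2407,-.2309,.0008,-1.0967,.7948],(.5421,.2317,.2055),(-3.14,-.002,-.04)),
([.7449,.3172,-.3256,.0048,-.9068,.7935],(.5479,.2424,.1263),(-3.129,-.018,-.03)),
([.7489,.3457,-.3522,-.0006,-.8721,.7954],(.5401,.2404,.0997),(-3.141,0,-.027)),
([.7489,.1911,-.1091,-.0034,-1.2776,.7944],(.5358,.2378,.2847),(3.139,.007,-.028)),
([-.0618,-.1336,-1.0134,1.186,-.0734,.2968],(.5707,-.1324,.2626),(-3.1399,-.6664,-.1747))]
if __name__=='__main__':
  for s6 in(1,-1):
    for s4 in (1,-1):
        S6=s6
        e=[np.degrees((R.from_matrix(fk(q,[0]*9+[s4])[1]).inv()*R.from_euler('xyz',o)).magnitude()) for q,p,o in SM]
        print(s6,s4,np.array(e))
        f=lambda x:np.concatenate([fk(q,list(x)+[s4])[0]-p for q,p,o in SM]+[1e-3*(np.array(x)-x0)])
        x0=np.array([.35,0,.45,0,.45,-.1,-.1,0,.3])
        r=least_squares(f,x0);print(r.x, np.abs(r.fun[:24]).max(),r.fun[21:24])
E
python3 kin.py
```

```text
1 1 [  0.0453   0.7245   0.2958   0.0676   0.528    0.075    0.3715 135.9088]
[ 0.0937  0.1914  0.7764 -0.0916  0.4526 -0.3668  0.1749 -0.1883  0.3509] 0.019028259729006236 [ 0.0051 -0.0067 -0.0133]
1 -1 [0.0022 0.0035 0.0049 0.0261 0.0373 0.023  0.0327 0.0041]
[ 0.2036 -0.0019  0.6015 -0.0001  0.4637 -0.0021 -0.1897  0.0018  0.3715] 6.117157733467882e-05 [ 0.  0. -0.]
-1 1 [ 33.0276 155.6846  80.9286  91.1154  91.2447  91.0952  90.9481 169.8356]
[ 0.0937  0.1914  0.7764 -0.0916  0.4526 -0.3668  0.1749 -0.1883  0.3509] 0.019028259729006236 [ 0.0051 -0.0067 -0.0133]
-1 -1 [ 33.012  155.4999  80.852   91.0735  90.9048  91.1394  91.0601  34.0138]
[ 0.2036 -0.0019  0.6015 -0.0001  0.4637 -0.0021 -0.1897  0.0018  0.3715] 6.117157733467882e-05 [ 0.  0. -0.]
```

```bash
cat >> kin.py <<'E'
P=[0.2036,-0.0019,0.6015,-0.0001,0.4637,-0.0021,-0.1897,0.0018,0.3715,-1]
LO=np.array([-3.07,-1.43,-1.02,-3.03,-3.05,-3.03])+.03;HI=np.array([3.07,2.12,1.25,1.67,0,3.03])-.03
def ik(p,Rm,starts):
    sol=[]
    for s in starts:
        def f(q):
            a,Q=fk(q,P);return np.r_[(a-p)*3,R.from_matrix(Q.T@Rm).as_rotvec()]
        r=least_squares(f,np.clip(s,LO+.01,HI-.01),bounds=(LO,HI))
        if r.cost<1e-9 and not any(np.abs(r.x-t).max()<.05 for t in sol): sol.append(r.x)
    return sol
E
cat > t1.py <<'E'
from kin import *
rng=np.random.default_rng(0)
st=[LO+(HI-LO)*rng.random(6) for _ in range(30)]
for k in range(4):
    yaw=-.179+(k-1)*np.pi/2
    Rm=R.from_euler('xyz',[np.pi,-np.pi/4,yaw]).as_matrix()
    for z in(.127,.25):
        p=np.array([.586+.0057*np.cos(yaw),-.176+.0057*np.sin(yaw),z])
        print(k-1,z,*ik(p,Rm,st),sep='\n  ')
E
python3 t1.py
```

```text
-1
  0.127
  [ 0.3421  0.4911 -0.5756  0.7565 -1.105   1.0828]
-1
  0.25
  [ 0.3577  0.3609 -0.4468  0.6809 -1.3066  0.908 ]
0
  0.127
0
  0.25
1
  0.127
  [-0.4658  0.5584  0.0955 -0.7541 -1.4335  2.6186]
1
  0.25
  [-0.4646  0.4384  0.1992 -0.746  -1.5967  2.772 ]
2
  0.127
  [-0.0369  0.8204  0.363  -0.1058 -1.8921  1.7051]
2
  0.25
  [-0.0372  0.7348  0.4852 -0.1159 -2.0986  1.73  ]
```

```bash
cat > t2.py <<'E'
from kin import *
s=get_state();q=s['q'];p0=s['eef_pos'];r0=R.from_euler('xyz',s['ee_rot'])
def path(q,p0,r0,dp,yaws,tilts,n):
    # yaw then tilt per-row as world rotations
    p=p0.copy();r=r0
    for i in range(n):
        ax=r.as_matrix()[:,1].copy()  # tool y
        r=R.from_rotvec([0,0,yaws])*R.from_rotvec(tilts*ax)*r; p=p+dp
        sol=ik(p,r.as_matrix(),[q])
        if not sol: print(i,'fail');return
        print(i,sol[0],np.abs(sol[0]-q).max()); q=sol[0]
    return q,p,r
print('yaw in place, z+');a=path(q,p0,r0,np.array([.0015,-.0035,.0]),-.131,0,12)
E
python3 t2.py
```

```text
yaw in place, z+
0 fail
```

```bash
sed -i 's/)+.03;HI/)+.004;HI/; s/3.03\])-.03/3.03])-.004/; s/LO+.01,HI-.01/LO+.001,HI-.001/' kin.py; cat >> t2.py <<'E'
print('untilt while yaw');a=path(q,p0,r0,np.array([.0015,-.0035,.002]),-.131,-.03,4)
a and path(*a,np.array([.0015,-.0035,.002]),-.131,0,4)
print('untilt sign+');a=path(q,p0,r0,np.array([.0015,-.0035,.002]),-.131,.03,4)
a and path(*a,np.array([.0015,-.0035,.002]),-.131,0,4)
E
python3 t2.py
```

```text
yaw in place, z+
0 fail
untilt while yaw
0 [ 0.0648 -0.1233 -0.9698  1.0648 -0.2449 -0.2166] 0.5150191850030493
1 [ 0.158  -0.1025 -0.9165  0.9632 -0.3957 -0.1394] 0.15079283902158985
2 [ 0.2252 -0.0737 -0.8547  0.8709 -0.5285 -0.069 ] 0.1328903488962644
3 [ 0.2694 -0.0393 -0.7864  0.7863 -0.6458 -0.0049] 0.11726478080114022
0 [ 0.2951 -0.0087 -0.7491  0.7741 -0.7318  0.1166] 0.12153039859338127
1 [ 0.3159  0.026  -0.7028  0.7475 -0.8179  0.2218] 0.10518472844198427
2 [ 0.33    0.064  -0.6491  0.7125 -0.9023  0.315 ] 0.09319649926345405
3 [ 0.3368  0.1041 -0.5892  0.6729 -0.9846  0.3994] 0.08436529641075513
untilt sign+
0 fail
```

play_rows([
  [0.005,0.03,-0.06,0,0,0.002,0],
  [0.006,0.03,-0.06,0,0,0.002,0],
  [0.008,0.029,-0.13,0.0015,-0.0035,0.002,0],
  [0.012,0.027,-0.13,0.0015,-0.0035,0.002,0],
  [0,0,0,0,0,0,0],
])

```text
t: 9.2
eef_pos: [0.57, -0.1276, 0.2628]
ee_rot: [3.137, -0.523, -0.552]
force: [1.0, 0.7, -3.7]
width: 0.0357
```

```bash
python3 -c "
from h import *
todo([.585,-.182,.25],[np.pi,-np.pi/4,-.179-np.pi/2])
print(get_state()['eef_pos'],get_state()['ee_rot'])"
```

```text
t 9.2 turn [-0.2525 -0.117  -1.1874] shift [ 0.015  -0.0544 -0.0128] F [ 0.9684  0.7317 -3.6539] M [1.4043 2.1179 0.0769] w 0.03570777756475635 q [ 0.2779 -0.063  -0.8046  0.733  -0.5896  0.1685]
[ 0.57   -0.1276  0.2628] [ 3.1369 -0.5233 -0.5524]
```

```bash
cat > t3.py <<'E'
from kin import *
import sys
s=get_state();q=s['q'];p=s['eef_pos'];r=R.from_euler('xyz',s['ee_rot'])
for i in range(8):
    p=p+np.array([.0019,-.0068,0]);r=R.from_rotvec([-.0316,-.0146,-.1484])*r
    so=ik(p,r.as_matrix(),[q])
    if not so: print('fail');break
    print(so[0],np.abs(so[0]-q).max());q=so[0]
E
python3 t3.py
```

```text
[ 0.3018 -0.0344 -0.8116  0.8248 -0.6656  0.0602] 0.1082795819400048
[ 0.3277  0.0058 -0.7954  0.8633 -0.7575  0.2421] 0.18186968224453376
[ 0.3528  0.0542 -0.762   0.8651 -0.8561  0.3914] 0.14931458477511295
[ 0.3717  0.1087 -0.7148  0.8441 -0.955   0.5172] 0.12579517448011712
[ 0.3818  0.1672 -0.6564  0.8099 -1.0517  0.6259] 0.10864622924330192
[ 0.3824  0.2279 -0.5885  0.7683 -1.1458  0.722 ] 0.09615288899356578
[ 0.3741  0.2893 -0.5128  0.7231 -1.2376  0.8093] 0.09178336874794413
[ 0.3579  0.3503 -0.4308  0.6765 -1.3277  0.8906] 0.09007891422164493
```

play_rows([
  [-0.0316,-0.0146,-0.1484,0.0019,-0.0068,0,0],
  [-0.0316,-0.0146,-0.1484,0.0019,-0.0068,0,0],
  [-0.0316,-0.0146,-0.1484,0.0019,-0.0068,0,0],
  [-0.0316,-0.0146,-0.1484,0.0019,-0.0068,0,0],
  [-0.0316,-0.0146,-0.1484,0.0019,-0.0068,0,0],
  [-0.0316,-0.0146,-0.1484,0.0019,-0.0068,0,0],
  [-0.0316,-0.0146,-0.1484,0.0019,-0.0068,0,0],
  [-0.0316,-0.0146,-0.1484,0.0019,-0.0068,0,0],
  [0,0,0,0,0,0,0],
])

```text
t: 10.32
eef_pos: [0.5807, -0.1634, 0.2498]
ee_rot: [3.122, -0.769, -1.731]
force: [-0.3, -0.8, -5.4]
width: 0.0359
```

```bash
python3 -c "
from h import *
todo([.585,-.182,.26],[np.pi,-np.pi/4,-.179-np.pi/2])"
```

```text
t 10.325 turn [-0.0189 -0.0111 -0.0046] shift [ 0.0043 -0.0186  0.0102] F [-0.262  -0.7751 -5.369 ] M [ 3.3435 -0.5893  0.0088] w 0.035949603055546724 q [ 0.3811  0.3538 -0.4407  0.6492 -1.3182 -0.8952]
```

```bash
python3 -c "
from kin import *
s=get_state();p,Q=fk(s['q'],P);print(p-s['eef_pos'],(R.from_matrix(Q).inv()*R.from_euler('xyz',s['ee_rot'])).as_rotvec())
import kin;print(kin.S6)
kin.S6=1;p,Q=fk(s['q'],P);print(p-s['eef_pos'],(R.from_matrix(Q).inv()*R.from_euler('xyz',s['ee_rot'])).as_rotvec())
"; sed -i 's/^S6=-1/S6=1/' kin.py; python3 t1.py
```

```text
[-0.0018 -0.0037 -0.0005] [-0.     -0.      1.7905]
-1
[-0.0018 -0.0037 -0.0005] [-0. -0. -0.]
-1
  0.127
  [ 0.3421  0.4911 -0.5756  0.7565 -1.105  -1.0828]
-1
  0.25
  [ 0.3577  0.3609 -0.4468  0.6809 -1.3066 -0.908 ]
0
  0.127
0
  0.25
1
  0.127
  [-0.4658  0.5584  0.0955 -0.7541 -1.4335 -2.6186]
1
  0.25
  [-0.4646  0.4384  0.1992 -0.746  -1.5967 -2.772 ]
2
  0.127
  [-0.0369  0.8204  0.363  -0.1058 -1.8921 -1.7051]
2
  0.25
  [-0.0372  0.7348  0.4852 -0.1159 -2.0986 -1.73  ]
```

play_rows([
  [-0.019,-0.011,-0.005,0.004,-0.0186,0.01,0],
  [0,0,0,0,0,0,0],
  [0,0,0,0,0,0,0],
])

```text
t: 10.7
eef_pos: [0.5838, -0.1806, 0.2591]
ee_rot: [3.137, -0.782, -1.738]
force: [-0.1, -0.0, -4.7]
width: 0.0354
```

```bash
python3 -c "
from h import *
todo([.585,-.182,.26],[np.pi,-np.pi/4,-.179-np.pi/2])
_,p,d=snap('c1','scene');_,p2,d2=snap('c2','side');snap('c3')
a=cv2.resize(p[50:230,110:260],None,fx=3,fy=3,interpolation=3);b=cv2.resize(p2[60:240,210:340],None,fx=3,fy=3,interpolation=3)
cv2.imwrite('pics/c12.png',np.hstack([a,b])[:,:800])"
```

```text
t 10.7 turn [-0.0041 -0.0023 -0.0086] shift [ 0.0012 -0.0014  0.0009] F [-0.0698 -0.0281 -4.6894] M [ 3.2989 -0.4757 -0.0222] w 0.035410608718603714 q [ 0.3551  0.3451 -0.4473  0.6807 -1.312  -0.8886]
```

View pics/c12.png

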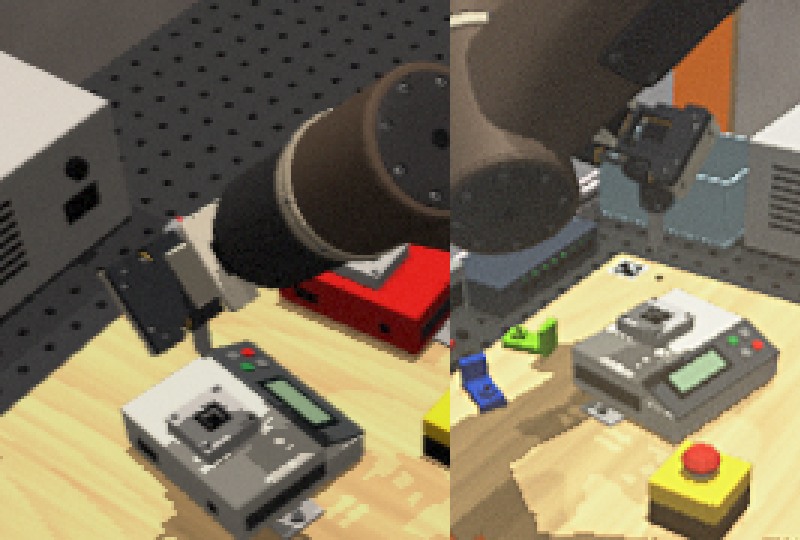

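View pics/c3.png

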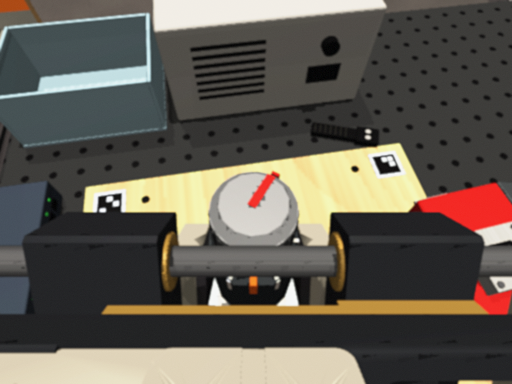

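```bash
cat > dialfit.py <<'E'
from h import *
def dialfit(tag,zmin=None):
    z=np.load(f'pics/{tag}.npz');T=z['T'];K=camera_params('wrist')['camera_matrix'];W=cloud(z['d'],K,T)
    return z['p'],W,T,K
if __name__=='__main__':
    p,W,T,K=dialfit('c3')
    m=np.zeros(W.shape[:2],bool);m[176:236,205:305]=1
    print(W[200,253],W[220,253])
    z0=W[205,253,2]
    m&=np.abs(W[...,2]-z0)<.006
    X=W[m];
    for _ in range(5):
        c=X.mean(0);n=np.linalg.svd(X-c,full_matrices=False)[2][2];n*=np.sign(n[2]);r=(X-c)@n;X=X[np.abs(r)<max(2*r.std(),.0005)]
    print('n',n,len(X),'c',c, r.std())
    lo=np.percentile(X,1,axis=0);hi=np.percentile(X,99,axis=0);print((lo+hi)/2,hi-lo)
    from kin import fk
    s=get_state();print(s['eef_pos'])
E
python3 dialfit.py; python3 - <<'E'
import cv2
p=cv2.imread('pics/c1.png');cv2.imwrite('pics/c1z.png',cv2.resize(p[140:215,150:220],None,fx=8,fy=8,interpolation=3))
p=cv2.imread('pics/c2.png');cv2.imwrite('pics/c2z.png',cv2.resize(p[95:185,240:315],None,fx=6,fy=6,interpolation=3))
E
```

```text
[ 0.5844 -0.1759  0.3164] [nan nan nan]
n [0.0099 0.0043 0.9999] 3598 c [ 0.5848 -0.1738  0.3167] 0.0005256024096021039
[ 0.5848 -0.1743  0.3167] [0.0228 0.0212 0.002 ]
[ 0.5841 -0.1806  0.2592]
```

View pics/c1z.png

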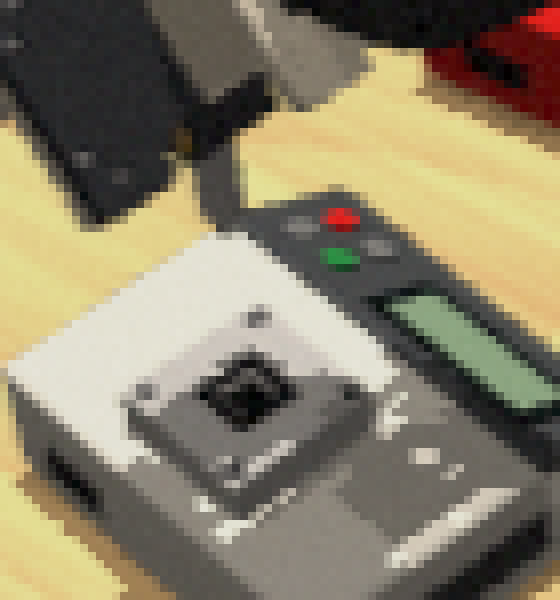

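View pics/c2z.png

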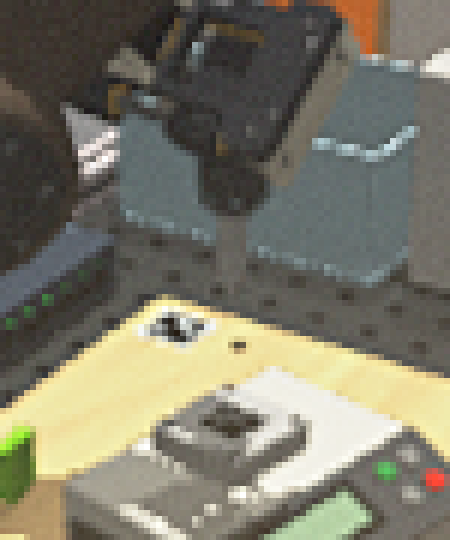

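```bash
python3 - <<'E'
from h import *
def proj(n,X):
    c=camera_params(n);x=c['extrinsics']@np.r_[X,1];K=c['camera_matrix'];return np.array([K[0,2]+K[0,0]*x[0]/-x[2],K[1,2]-K[1,1]*x[1]/-x[2]])
s=get_state();yaw=s['ee_rot'][2]
ax=s['eef_pos'][:2]-.0057*np.array([np.cos(yaw),np.sin(yaw)])
for n in('scene','side'):
    print(n,'tip pred',proj(n,[*ax,.1624]),'mid drive',proj(n,[*ax,.185]),'sock pred',proj(n,[.586,-.176,.08]),'px per mm x,y',(proj(n,[.596,-.176,.08])-proj(n,[.586,-.176,.08]))/10,(proj(n,[.586,-.166,.08])-proj(n,[.586,-.176,.08]))/10)
E
```

```text
scene tip pred [178.4142 168.435 ] mid drive [177.3925 162.5724] sock pred [181.4465 188.604 ] px per mm x,y [-0.2281  0.2156] [0.2685 0.1487]
side tip pred [278.1351 143.701 ] mid drive [278.1502 137.475 ] sock pred [278.007  165.0661] px per mm x,y [-0.2471 -0.0791] [-0.1559  0.1287]
```

play_rows([
  [-0.004,-0.002,-0.009,0.001,-0.001,-0.01,0],
  [0,0,0,0,0,-0.025,0],
  [0,0,0,0,0,-0.025,0],
  [0,0,0,0,0,0,0],
  [0,0,0,0,0,0,0],
])

```text
t: 11.48
eef_pos: [0.5855, -0.1815, 0.1967]
ee_rot: [-3.14, -0.785, -1.752]
force: [0.2, -0.3, -3.9]
width: 0.0361
```

```bash
python3 -c "
from h import *
todo([.585,-.1816,.185],[np.pi,-np.pi/4,-.179-np.pi/2])"
```

```text
t 11.475 turn [0.0002 0.001  0.0015] shift [-0.0005 -0.0001 -0.0117] F [ 0.2135 -0.2871 -3.9155] M [ 3.3103 -0.5101  0.0473] w 0.0361218366095267 q [ 0.3469  0.41   -0.5134  0.7111 -1.2135 -0.982 ]
```

play_rows([
  [0,0,0,0,0,-0.008,0],
  [0,0.001,0.0015,-0.0005,0,0,0],
  [0,0,0,0,0,0,0],
])

```text
t: 11.85
eef_pos: [0.5857, -0.1812, 0.1897]
ee_rot: [-3.138, -0.785, -1.752]
force: [0.0, -0.5, -4.4]
width: 0.0361
```

```bash
python3 -c "
from h import *
todo([.585,-.1816,.185],[np.pi,-np.pi/4,-.179-np.pi/2])
_,p,d=snap('d1','scene');_,p2,d2=snap('d2','side')
a=cv2.resize(p[155:215,150:215],None,fx=6,fy=6,interpolation=3);b=cv2.resize(p2[125:185,245:310],None,fx=6,fy=6,interpolation=3)
cv2.imwrite('pics/d12.png',np.hstack([a,b])[:,:800])"
```

```text
t 11.85 turn [-0.0003  0.0026 -0.0003] shift [-0.0007 -0.0004 -0.0047] F [ 0.045  -0.5126 -4.4146] M [ 3.3106 -0.4895  0.0179] w 0.036056492835207385 q [ 0.3464  0.4163 -0.5223  0.7167 -1.1998 -0.9927]
```

View pics/d12.png

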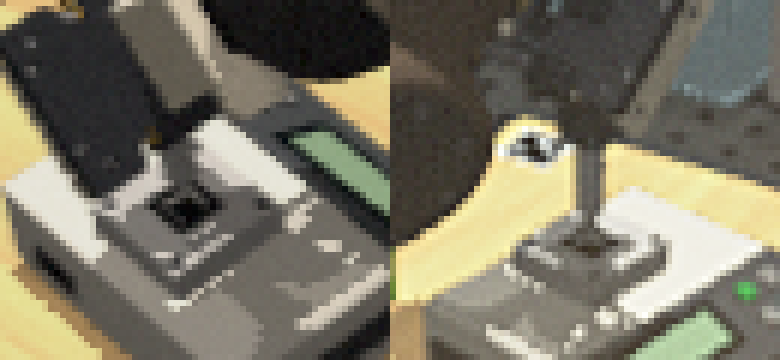

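The tip stands just above the socket in both views. I'll enter slowly.

play_rows([
  [0,0.0025,0,-0.0007,-0.0004,-0.006,0],
  [0,0,0,0,0,-0.005,0],
  [0,0,0,0,0,-0.005,0],
  [0,0,0,0,0,0,0],
])

```text
t: 12.45
eef_pos: [0.5849, -0.1817, 0.1725]
ee_rot: [3.141, -0.785, -1.749]
force: [-0.3, 0.2, -3.6]
width: 0.0356
```

```bash
python3 -c "
from h import *
todo([.585,-.1816,.185],[np.pi,-np.pi/4,-.179-np.pi/2])"
```

```text
t 12.45 turn [-0.0005 -0.0001 -0.0003] shift [0.0001 0.0001 0.0125] F [-0.3451  0.24   -3.6235] M [ 3.3251 -0.4483  0.0267] w 0.035647141980139574 q [ 0.3437  0.4348 -0.5405  0.7267 -1.1726 -1.0151]
```

play_rows([
  [0,0,0,0,0,-0.003,0],
  [0,0,0,0,0,-0.003,0],
  [0,0,0,0,0,-0.003,0],
  [0,0,0,0,0,0,0],
])

```text
t: 12.95
eef_pos: [0.5851, -0.1816, 0.1629]
ee_rot: [3.142, -0.785, -1.749]
force: [-0.0, -0.5, -3.4]
width: 0.0359
```

```bash
python3 -c "
from h import *
todo([.585,-.1816,.16],[np.pi,-np.pi/4,-.179-np.pi/2])"
```

```text
t 12.95 turn [-0.0004  0.0001 -0.0004] shift [-0.0001  0.     -0.0029] F [-0.0243 -0.4717 -3.4215] M [ 3.3245 -0.5212 -0.0643] w 0.03588938578932112 q [ 0.3423  0.4456 -0.5499  0.7336 -1.1569 -1.0293]
```

play_rows([
  [0,0,0,0,0,-0.005,0],
  [0,0,0,0,0,-0.005,0],
  [0,0,0,0,0,-0.005,0],
  [0,0,0,0,0,0,0],
])

```text
t: 13.45
eef_pos: [0.585, -0.1816, 0.1467]
ee_rot: [3.141, -0.785, -1.749]
force: [-0.7, 0.5, -4.4]
width: 0.0357
```

```bash
python3 -c "
from h import *
todo([.585,-.1816,.1465],[np.pi,-np.pi/4,-.179-np.pi/2])"
```

```text
t 13.45 turn [-0.0005 -0.0001 -0.0005] shift [-0.      0.     -0.0002] F [-0.7413  0.4712 -4.368 ] M [ 3.3287 -0.5225 -0.0183] w 0.03568508725890324 q [ 0.3398  0.4641 -0.5657  0.7458 -1.1307 -1.0534]
```

play_rows([
  [0,0,0,0,0,-0.005,0],
  [0,0,0,0,0,-0.005,0],
  [0,0,0,0,0,-0.004,0],
  [0,0,0,0,0,0,0],
])

```text
t: 13.95
eef_pos: [0.5852, -0.1816, 0.1317]
ee_rot: [3.142, -0.785, -1.749]
force: [0.6, 0.3, -5.0]
width: 0.036
```

```bash
python3 -c "
from h import *
todo([.585,-.1816,.1265],[np.pi,-np.pi/4,-.179-np.pi/2])"
```

```text
t 13.95 turn [-0.0005  0.0001 -0.0006] shift [-0.0002 -0.     -0.0052] F [ 0.5858  0.3106 -4.9816] M [ 3.3399 -0.4765 -0.0005] w 0.03597682319917226 q [ 0.3371  0.482  -0.5795  0.7583 -1.1066 -1.0765]
```

Remaining is about 5 mm; smaller steps now, watching the force.

play_rows([
  [0,0,0,0,0,-0.002,0],
  [0,0,0,0,0,-0.002,0],
  [0,0,0,0,0,0,0],
])

```text
t: 14.32
eef_pos: [0.5853, -0.1816, 0.1277]
ee_rot: [-3.141, -0.785, -1.749]
force: [-0.3, 0.4, -4.2]
width: 0.0355
```

play_rows([
  [0,0,0,0,0,-0.0007,0],
  [0,0,0,0,0,0,0],
])

```text
t: 14.58
eef_pos: [0.5854, -0.1815, 0.127]
ee_rot: [-3.141, -0.785, -1.75]
force: [0.1, 0.5, -3.7]
width: 0.0354
```

play_rows([
  [0,0,0,0,0,-0.0006,0],
  [0,0,0,0,0,0,0],
])

```text
t: 14.82
eef_pos: [0.5854, -0.1815, 0.1265]
ee_rot: [-3.141, -0.785, -1.75]
force: [-0.6, 0.0, -4.9]
width: 0.0358
```

play_rows([
  [0,0,0,0,0,-0.0007,0],
  [0,0,0,0,0,0,0],
])

```text
t: 15.08
eef_pos: [0.5855, -0.1815, 0.126]
ee_rot: [-3.14, -0.785, -1.75]
force: [-0.3, -0.4, -3.5]
width: 0.0356
```

play_rows([
  [0,0,0,0,0,-0.0007,0],
  [0,0,0,0,0,0,0],
])

```text
t: 15.32
eef_pos: [0.5856, -0.1816, 0.126]
ee_rot: [-3.14, -0.786, -1.75]
force: [-0.8, -0.2, -4.2]
width: 0.0356
```

play_rows([
  [0,0,0,0,0,-0.001,0],
  [0,0,0,0,0,0,0],
])

```text
t: 15.58
eef_pos: [0.5857, -0.1817, 0.126]
ee_rot: [-3.139, -0.787, -1.751]
force: [-0.0, 0.6, -2.2]
width: 0.036
```

play_rows([
  [0,0,0,0,0,-0.001,0],
  [0,0,0,0,0,0,0],
])

```text
t: 15.82
eef_pos: [0.5857, -0.1818, 0.126]
ee_rot: [-3.138, -0.788, -1.751]
force: [-1.6, 0.3, -1.7]
width: 0.0359
```

Seated: z holds at 0.126 and the force is starting to unload. Releasing.

play_rows([
  [0,0,0,0,0,0,0.6],
  [0,0,0,0,0,0,1],
  [0,0,0,0,0,0,1],
  [0,0,0,0,0,0,1],
  [0,0,0,0,0,0,1],
])

```text
t: 16.45
eef_pos: [0.5862, -0.1819, 0.1257]
ee_rot: [-3.138, -0.788, -1.751]
force: [0.2, -0.1, 0.3]
width: 0.0801
```

```bash
python3 -c "
from h import *
todo([.585,-.1816,.1265],[np.pi,-np.pi/4,-.179-np.pi/2])
_,p,d=snap('e1','scene');_,p2,d2=snap('e2','side');snap('e3')
a=cv2.resize(p[110:215,130:235],None,fx=4,fy=4,interpolation=3)[:,:400];b=cv2.resize(p2[80:185,225:325],None,fx=4,fy=4,interpolation=3)
cv2.imwrite('pics/e12.png',np.hstack([a,b])[:,:800])"
```

```text
t 16.45 turn [ 0.0029  0.0024 -0.0012] shift [-0.0012  0.0003  0.0008] F [ 0.1681 -0.0698  0.3484] M [ 2.3175 -0.3581  0.0827] w 0.08011406534240585 q [ 0.3357  0.4905 -0.586   0.7685 -1.0966 -1.0909]
```

View pics/e12.png

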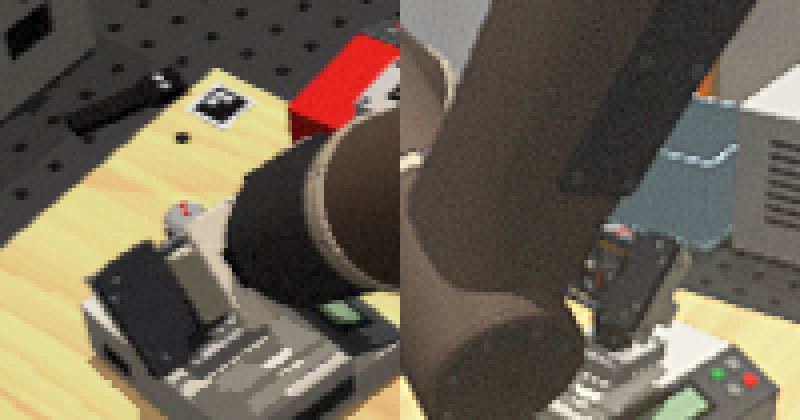

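View pics/e3.png

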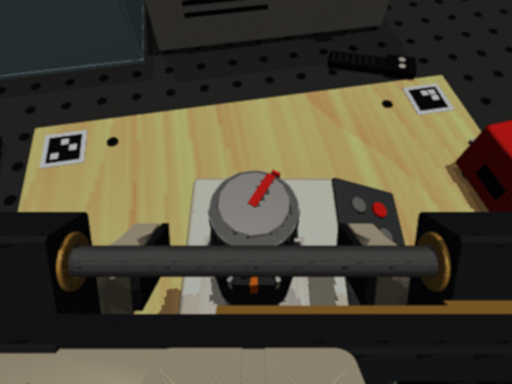

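play_rows([
  [0,0,0,0.001,0.007,0.007,1],
  [0,0,0,0.0025,0.014,0.0145,1],
  [0,0,0,0.0038,0.021,0.0215,1],
  [0,0,0,0.0038,0.021,0.0215,1],
  [0,0,0,0.0038,0.021,0.0215,1],
  [0,0,0,0.0038,0.021,0.0215,1],
  [0,0,0,0.0038,0.021,0.0215,1],
  [0,0,0,0,0,0,1],
])

```text
t: 17.6
eef_pos: [0.6087, -0.0485, 0.2618]
ee_rot: [-3.138, -0.785, -1.75]
force: [-0.0, -0.9, -0.5]
width: 0.0874
```

```bash
python3 -c "
from h import *
todo([.586,-.177,.32],[np.pi,0,-.179-np.pi/2])
print(get_state()['eef_pos'])
snap('f3')"
```

```text
t 17.6 turn [ 0.7729 -0.1364 -0.0015] shift [-0.0227 -0.1285  0.0582] F [-0.0352 -0.8625 -0.4964] M [ 2.348  -0.3101  0.0167] w 0.08744188194814084 q [ 0.5453  0.4254 -0.2868  0.5644 -1.4607 -0.9642]
[ 0.6087 -0.0485  0.2618]
```

View pics/f3.png

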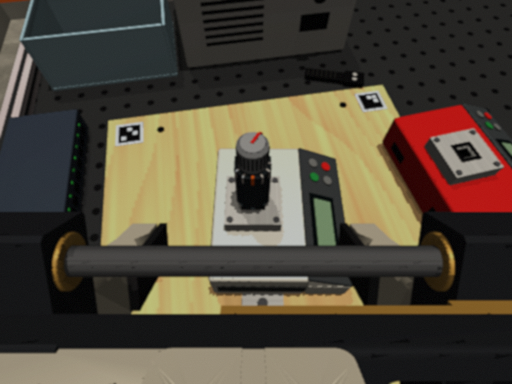

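```bash
cat > t4.py <<'E'
from kin import *
s=get_state();q=s['q'];p=s['eef_pos'];r=R.from_euler('xyz',s['ee_rot'])
tgt=np.array([.586,-.176,.28]);rt=R.from_euler('xyz',[np.pi,0,-.9])
v=(rt*r.inv()).as_rotvec();n=11;print(v/n,(tgt-p)/n)
for i in range(n):
    p=p+(tgt-s['eef_pos'])/n;r=R.from_rotvec(v/n)*r
    so=ik(p,r.as_matrix(),[q])
    if not so: print('fail');break
    print(so[0],np.abs(so[0]-q).max());q=so[0]
z=np.load('pics/f3.npz');K=camera_params('wrist')['camera_matrix'];W=cloud(z['d'],K,z['T'])
X=W[125:170,228:278].reshape(-1,3);X=X[np.abs(X[:,2]-.1845)<.004]
print(len(X),X.mean(0),np.percentile(X,2,axis=0),np.percentile(X,98,axis=0))
cv2.imwrite('pics/f3z.png',cv2.resize(z['p'][120:240,205:300],None,fx=6,fy=6,interpolation=3)[:600])
E
python3 t4.py
```

```text
[0.0713 0.018  0.073 ] [-0.002  -0.0115  0.0017]
[ 0.5247  0.38   -0.3122  0.556  -1.3994 -0.864 ] 0.1004273686742253
[ 0.4959  0.3343 -0.3347  0.5428 -1.3382 -0.754 ] 0.1099672342299679
[ 0.4621  0.2933 -0.3478  0.5202 -1.2825 -0.6338] 0.12020939249169205
[ 0.4234  0.258  -0.3506  0.4866 -1.2343 -0.5023] 0.13148458529680207
[ 0.3797  0.2295 -0.3422  0.4412 -1.1956 -0.359 ] 0.14328684185285567
[ 0.3311  0.2086 -0.3221  0.3838 -1.1689 -0.2043] 0.15475814178185146
[ 0.2777  0.1961 -0.2902  0.3158 -1.1566 -0.0396] 0.16467155019154575
[ 0.2196  0.1923 -0.2472  0.2396 -1.1603  0.132 ] 0.17159180413665606
[ 0.1576  0.1972 -0.1946  0.1589 -1.181   0.3063] 0.1742610324283668
[ 0.0928  0.2107 -0.1344  0.0778 -1.218   0.4783] 0.17207967976943134
[ 0.0271  0.232  -0.0689  0.     -1.27    0.6437] 0.1653845186633574
616 [ 0.5867 -0.1736  0.183 ] [ 0.5745 -0.1864  0.1807] [ 0.599  -0.1625  0.1846]
```

View pics/f3z.png

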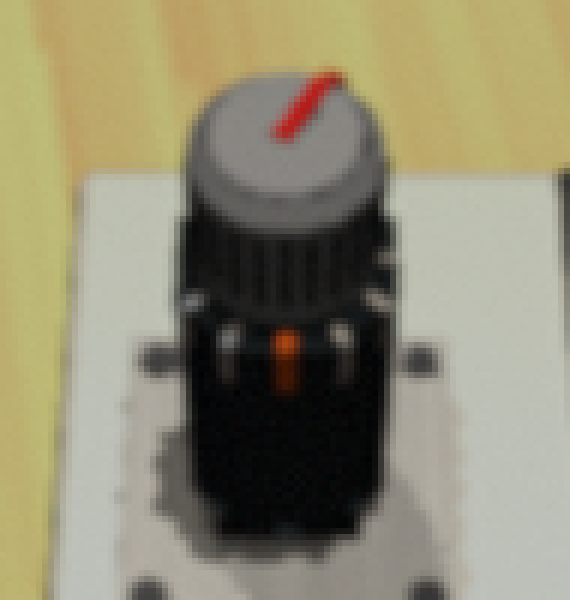

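The driver is seated on the head, with its orange mark facing +y. Next I'll swing over the dial with the tool down.

play_rows([
  [0.0713,0.018,0.073,-0.002,-0.0115,0.005,1],
  [0.0713,0.018,0.073,-0.002,-0.0115,0.005,1],
  [0.0713,0.018,0.073,-0.002,-0.0115,0.005,1],
  [0.0713,0.018,0.073,-0.002,-0.0115,0.002,1],
  [0.0713,0.018,0.073,-0.002,-0.0115,0.002,1],
  [0.0713,0.018,0.073,-0.002,-0.0115,0.002,1],
  [0.0713,0.018,0.073,-0.002,-0.0115,0.002,1],
  [0.0713,0.018,0.073,-0.002,-0.0115,0,1],
  [0.0713,0.018,0.073,-0.002,-0.0115,0,1],
  [0.0713,0.018,0.073,-0.002,-0.0115,0,1],
  [0.0713,0.018,0.073,-0.002,-0.0115,0,1],
  [0,0,0,0,0,0,1],
])

```text
t: 19.15
eef_pos: [0.5753, -0.1835, 0.275]
ee_rot: [-3.139, 0.025, -0.873]
force: [0.5, 0.3, -0.3]
width: 0.0874
```

```bash
python3 -c "
from h import *
todo([.5865,-.1748,.28],[np.pi,0,-.9])
print(get_state()['eef_pos'],get_state()['ee_rot'])"
```

```text
t 19.15 turn [-0.021  -0.0138 -0.0268] shift [0.0112 0.0087 0.005 ] F [ 0.5067  0.3423 -0.2684] M [-0.0758  0.0719 -0.0018] w 0.08742387755727538 q [ 0.001   0.2332 -0.0697 -0.0217 -1.2821  0.7029]
[ 0.5753 -0.1835  0.275 ] [-3.139   0.025  -0.8732]
```

play_rows([
  [-0.021,-0.014,-0.027,-0.009,0.02,0,1],
  [0,0,0,-0.009,0.02,0,1],
  [0,0,0,0,0,0,1],
])

```text
t: 19.52
eef_pos: [0.5548, -0.1433, 0.2723]
ee_rot: [3.138, -0.0, -0.908]
force: [0.4, -1.1, -0.2]
width: 0.0877
```

```bash
cat > dl.py <<'E'
from h import *
import sys
tag=sys.argv[1];s,p,d=snap(tag)
z=np.load(f'pics/{tag}.npz');T=z['T'];K=camera_params('wrist')['camera_matrix'];W=cloud(d,K,T)
m=np.abs(W[...,2]-.184)<.005
m&=np.hypot(W[...,0]-.586,W[...,1]+.175)<.025
v,u=np.where(m);print('px',u.min(),u.max(),v.min(),v.max(),len(u));X=W[m]
c=X.mean(0);n=np.linalg.svd(X-c,full_matrices=False)[2][2];n*=np.sign(n[2])
print('mean',c,'n',n,'pct',(np.percentile(X,1,axis=0)+np.percentile(X,99,axis=0))/2)
hsv=cv2.cvtColor(p,cv2.COLOR_BGR2HSV);red=m&((hsv[...,0]<8)|(hsv[...,0]>172))&(hsv[...,1]>120)
vv,uu=np.where(red);rp=np.array([ray_z(a,b,K,T,.184)[:2] for a,b in zip(uu,vv)])
if len(rp):
    cc=rp.mean(0);ax=np.linalg.svd(rp-cc,full_matrices=False)[2][0];ax*=np.sign(ax@(cc-np.array([.5865,-.175])));print('pointer az deg',np.degrees(np.arctan2(ax[1],ax[0])),'ends',cc-.006*ax,cc+.006*ax,'via centre',np.degrees(np.arctan2(*(cc-np.array([.5865,-.175]))[::-1])))
u0,v0=int(u.mean()),int(v.mean());cv2.imwrite(f'pics/{tag}z.png',cv2.resize(p[max(0,v0-45):v0+45,max(0,u0-50):u0+50],None,fx=6,fy=6,interpolation=3))
E
python3 dl.py g1; python3 -c "
from h import *
todo([.5865,-.1748,.28],[np.pi,0,-.9])"
```

```text
px 225 266 116 157 1353
mean [ 0.5866 -0.1762  0.1826] n [ 0.0074 -0.0084  0.9999] pct [ 0.5864 -0.1757  0.1821]
pointer az deg -129.78464756520935 ends [ 0.5861 -0.1762] [ 0.5784 -0.1854] via centre -126.3083972414855
t 19.575 turn [ 0.0028 -0.003   0.0076] shift [ 0.0314 -0.031   0.0077] F [ 0.0521  0.5027 -0.5114] M [-0.0483  0.147   0.0156] w 0.08731818532075263 q [ 0.0893  0.1725 -0.1629  0.0027 -1.2386  0.573 ]
```

View pics/g1.png

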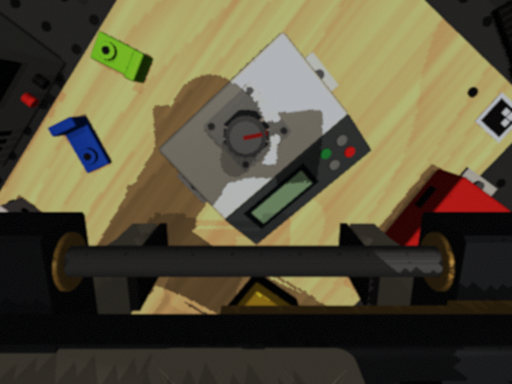

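View pics/g1z.png

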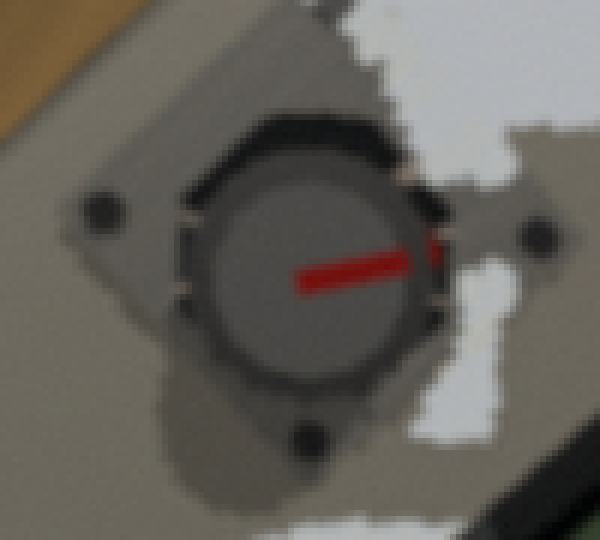

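play_rows([
  [0.003,-0.003,0.008,0.0156,-0.016,0,1],
  [0,0,0,0.0156,-0.016,0,1],
  [0,0,0,0,0,-0.025,1],
  [0,0,0,0,0,-0.025,1],
  [0,0,0,0,0,0,1],
])

```text
t: 20.2
eef_pos: [0.5874, -0.1783, 0.2199]
ee_rot: [3.139, -0.001, -0.902]
force: [-0.4, 0.2, -0.3]
width: 0.0875
```

```bash
python3 -c "
from h import *
todo([.5863,-.1758,.168],[np.pi,0,-.9])"
```

```text
t 20.2 turn [ 0.0023 -0.001   0.0017] shift [-0.0011  0.0025 -0.0519] F [-0.36    0.2306 -0.3072] M [-0.0467  0.1257 -0.0132] w 0.08753498323533743 q [ 0.0245  0.271  -0.1559  0.0025 -1.145   0.6436]
```

play_rows([
  [0.002,-0.001,0.002,-0.001,0.0025,-0.015,1],
  [0,0,0,0,0,-0.02,1],
  [0,0,0,0,0,-0.012,1],
  [0,0,0,0,0,0,1],
])

```text
t: 20.7
eef_pos: [0.5874, -0.1758, 0.1727]
ee_rot: [-3.14, -0.003, -0.9]
force: [-0.4, -0.1, 0.1]
width: 0.0873
```

```bash
python3 -c "
from h import *
todo([.5863,-.1758,.168],[np.pi,0,-.9])"
```

```text
t 20.7 turn [ 0.001   0.0031 -0.0005] shift [-0.0011  0.     -0.0047] F [-0.3991 -0.0882  0.0963] M [-0.0237  0.1116 -0.0562] w 0.08729616298561914 q [ 0.028   0.3044 -0.2226  0.0012 -1.0407  0.6427]
```

play_rows([
  [0.001,0.003,0,-0.001,0,-0.0045,1],
  [0,0,0,0,0,0,1],
  [0,0,0,0,0,0,0],
  [0,0,0,0,0,0,0],
  [0,0,0,0,0,0,0],
  [0,0,0,0,0,0,0],
  [0,0,0,0,0,0,0],
  [0,0,0,0,0,0,0],
], grip_force=25)

```text
t: 21.7
eef_pos: [0.5876, -0.176, 0.1704]
ee_rot: [-3.139, -0.003, -0.899]
force: [-0.5, -0.6, -0.1]
width: 0.033
```

```bash
python3 -c "
from h import *
todo([.5863,-.1758,.168],[np.pi,0,-.9])"
```

```text
t 21.7 turn [ 0.0003  0.0037 -0.0008] shift [-0.0013  0.0002 -0.0024] F [-0.4765 -0.5698 -0.081 ] M [ 0.0213  0.2008 -0.024 ] w 0.03300212703972819 q [ 0.0274  0.3066 -0.225   0.0005 -1.0355  0.6439]
```

play_rows([
  [0,0,0,0,0,0,0],
  [0,0,0,0,0,0,0],
])

```text
t: 21.95
eef_pos: [0.5875, -0.1761, 0.1704]
ee_rot: [-3.139, -0.002, -0.899]
force: [-0.9, -0.2, 0.3]
width: 0.0295
```

```bash
python3 -c "
from h import *
todo([.5863,-.1758,.168],[np.pi,0,-.9])"
```

```text
t 21.95 turn [ 0.0005  0.0033 -0.0008] shift [-0.0012  0.0003 -0.0024] F [-0.9343 -0.1891  0.337 ] M [-0.0887  0.237   0.0005] w 0.029458958860815353 q [ 0.0273  0.3066 -0.2251  0.0007 -1.0358  0.6439]
```

play_rows([
  [0,0,-0.1,0,0,0,0],
  [0,0,-0.13,0,0,0,0],
  [0,0,-0.13,0,0,0,0],
  [0,0,-0.13,0,0,0,0],
  [0,0,-0.1,0,0,0,0],
  [0,0,0,0,0,0,0],
])

```text
t: 22.7
eef_pos: [0.5875, -0.1762, 0.1704]
ee_rot: [-3.139, -0.003, -1.507]
force: [0.1, -0.3, 0.6]
width: 0.0295
```

```bash
python3 -c "
from h import *
todo([.5875,-.1761,.1704],[np.pi,0,-.9-.524*2])
print(get_state()['ee_rot'])"
```

```text
t 22.7 turn [ 0.0029  0.0019 -0.4412] shift [-0.      0.0001  0.    ] F [ 0.1286 -0.2632  0.6294] M [-0.0279  0.2134 -0.0162] w 0.029472705232368248 q [ 0.0283  0.3068 -0.2257  0.0029 -1.0358  0.0342]
[-3.1392 -0.0026 -1.5068]
```

play_rows([
  [0,0,-0.12,0,0,0,0],
  [0,0,-0.13,0,0,0,0],
  [0,0,-0.13,0,0,0,0],
  [0,0,-0.13,0,0,0,0],
  [0,0,-0.13,0,0,0,0],
  [0,0,-0.13,0,0,0,0],
  [0,0,-0.13,0,0,0,0],
  [0,0,-0.13,0,0,0,0],
  [0,0,-0.13,0,0,0,0],
  [0,0,-0.13,0,0,0,0],
  [0,0,-0.1,0,0,0,0],
  [0,0,0,0,0,0,0],
])

```text
t: 24.2
eef_pos: [0.5871, -0.1769, 0.1704]
ee_rot: [-3.139, -0.004, -2.908]
force: [-0.4, -1.0, -0.4]
width: 0.0291
```

```bash
python3 -c "
from h import *
todo([.5875,-.1761,.1704],[np.pi,0,-.9-2.1])
print(get_state()['ee_rot'])"
```

```text
t 24.2 turn [ 0.0036 -0.0037 -0.0924] shift [0.0004 0.0008 0.    ] F [-0.3786 -0.9863 -0.3932] M [-0.4347  0.1833 -0.0432] w 0.02912737047575714 q [ 0.0278  0.3096 -0.2222  0.0043 -1.0426 -1.3667]
[-3.1387 -0.0043 -2.9076]
```

play_rows([
  [0,0,0,0,0,0,1],
  [0,0,0,0,0,0,1],
  [0,0,0,0,0,0,1],
  [0,0,0,0,0,0,1],
  [0,0,0,0,0,0.02,1],
  [0,0,0,0,0,0.03,1],
  [0,0,0,0.005,0.001,0.03,1],
  [0,0,0,0.022,0.006,0.03,1],
  [0,0,0,0.022,0.006,0,1],
  [0,0,0,0,0,0,1],
])

```text
t: 25.45
eef_pos: [0.6366, -0.1632, 0.2839]
ee_rot: [-3.14, -0.004, -2.899]
force: [-0.5, 0.1, -0.7]
width: 0.0877
```

```bash
python3 dl.py g2; python3 -c "
from h import *
s=get_state();print(s['eef_pos'],s['ee_rot'],s['force'])"
```

```text
px 232 272 108 147 1253
mean [ 0.5857 -0.1768  0.1827] n [-0.0097 -0.0051  0.9999] pct [ 0.586  -0.1767  0.1822]
pointer az deg 113.43399985585523 ends [ 0.586  -0.1762] [ 0.5812 -0.1652] via centre 123.45345889035495
[ 0.6361 -0.1635  0.2844] [-3.1392 -0.0037 -2.899 ] [0.0408 0.2758 0.6413]
```

View pics/g2z.png

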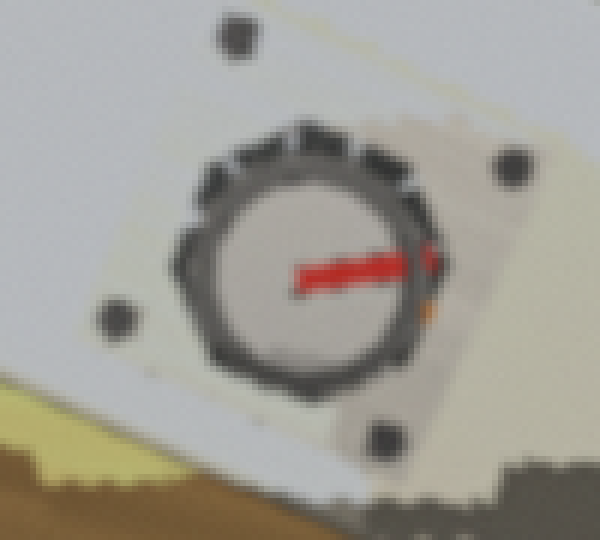

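The dial sits one step short of the orange mark, at setting 5. I'll regrip and make one more click.

play_rows([
  [0,0,0,-0.025,-0.0065,0,1],
  [0,0,0,-0.025,-0.0065,0,1],
  [0,0,0,0,0,0,1],
  [0,0,0,0,0,-0.025,1],
  [0,0,0,0,0,-0.025,1],
  [0,0,0,0,0,0,1],
])

```text
t: 26.25
eef_pos: [0.5824, -0.1775, 0.233]
ee_rot: [-3.139, -0.004, -2.899]
force: [0.4, -0.5, 0.8]
width: 0.0875
```

```bash
python3 -c "
from h import *
todo([.5863,-.1765,.170],[np.pi,0,-2.9])"
```

```text
t 26.25 turn [ 0.0035 -0.0037 -0.0015] shift [ 0.0039  0.001  -0.063 ] F [ 0.3647 -0.4673  0.8218] M [-0.0118  0.017   0.0541] w 0.08753256098121476 q [ 0.0268  0.2555 -0.1469  0.0037 -1.1723 -1.356 ]
```

play_rows([
  [0.0035,-0.0037,0,0.004,0.001,-0.02,1],
  [0,0,0,0,0,-0.022,1],
  [0,0,0,0,0,-0.013,1],
  [0,0,0,0,0,0,1],
])

```text
t: 26.75
eef_pos: [0.589, -0.177, 0.1808]
ee_rot: [-3.139, 0.004, -2.897]
force: [-0.8, 0.3, 0.2]
width: 0.0878
```

```bash
python3 -c "
from h import *
todo([.5863,-.1765,.170],[np.pi,0,-2.9])"
```

```text
t 26.75 turn [ 0.0016  0.0047 -0.0026] shift [-0.0027  0.0005 -0.0108] F [-0.791   0.2994  0.2358] M [ 0.0679 -0.0137  0.0334] w 0.08776036332238299 q [ 0.0263  0.2995 -0.21    0.002  -1.0566 -1.3539]
```

play_rows([
  [0.0016,0.0047,0,-0.0027,0.0005,-0.007,1],
  [0,0,0,0,0,-0.004,1],
  [0,0,0,0,0,0,0],
  [0,0,0,0,0,0,0],
  [0,0,0,0,0,0,0],
  [0,0,0,0,0,0,0],
  [0,0,0,0,0,0,0],
  [0,0,0,0,0,0,0],
  [0,0,0,0,0,0,0],
  [0,0,0,0,0,0,0],
  [0,0,0,0,0,0,0],
], grip_force=25)

```text
t: 28.12
eef_pos: [0.5876, -0.1766, 0.172]
ee_rot: [-3.14, 0.003, -2.897]
force: [-0.3, 0.4, -0.2]
width: 0.0298
```

```bash
python3 -c "
from h import *
todo([.5863,-.1765,.170],[np.pi,0,-2.9]);print(get_state()['ee_rot'])"
```

```text
t 28.125 turn [ 0.0004  0.0037 -0.0031] shift [-0.0013  0.0001 -0.002 ] F [-0.3111  0.3744 -0.231 ] M [0.0461 0.0588 0.0157] w 0.029753872832446848 q [ 0.0263  0.3054 -0.2227  0.0006 -1.0391 -1.3527]
[-3.1403  0.0035 -2.8969]
```

play_rows([
  [0,0,-0.11,0,0,0,0],
  [0,0,-0.11,0,0,0,0],
  [0,0,-0.11,0,0,0,0],
  [0,0,-0.11,0,0,0,0],
  [0,0,-0.11,0,0,0,0],
  [0,0,0,0,0,0,0],
])

```text
t: 28.88
eef_pos: [0.5876, -0.1768, 0.172]
ee_rot: [-3.14, 0.003, 2.82]
force: [-0.6, -0.4, 0.2]
width: 0.029
```

```bash
python3 -c "
from h import *
todo([.5876,-.1765,.170],[np.pi,0,-2.897-.59]);print(get_state()['ee_rot'])"
```

```text
t 28.875 turn [ 0.003   0.0026 -0.0242] shift [-0.      0.0003 -0.002 ] F [-0.607  -0.4259  0.2185] M [-0.0488  0.1236  0.049 ] w 0.028996195601752605 q [ 0.0275  0.3057 -0.2235  0.0035 -1.039  -1.9213]
[-3.1396  0.0035  2.8204]
```

play_rows([
  [0,0,0,0,0,0,1],
  [0,0,0,0,0,0,1],
  [0,0,0,0,0,0,1],
  [0,0,0,0,0,0,1],
  [0,0,0,0,0,0.02,1],
  [0,0,0,0,0,0.03,1],
  [0,0,0,0.005,-0.001,0.03,1],
  [0,0,0,0.022,-0.007,0.03,1],
  [0,0,0,0.022,-0.007,0,1],
  [0,0,0,0,0,0,1],
])

```text
t: 30.12
eef_pos: [0.637, -0.192, 0.2857]
ee_rot: [-3.14, 0.003, 2.828]
force: [-0.6, 0.1, -0.4]
width: 0.0876
```

```bash
python3 dl.py g3; python3 -c "
from h import *
s=get_state();print(s['eef_pos'],s['ee_rot'],s['force'])"
```

```text
px 233 273 105 145 1251
mean [ 0.5857 -0.1763  0.1827] n [ 0.0002 -0.0013  1.    ] pct [ 0.5859 -0.1763  0.1822]
pointer az deg 79.11184366013654 ends [ 0.5859 -0.1763] [ 0.5882 -0.1645] via centre 83.0284192736549
[ 0.6366 -0.192   0.2862] [-3.1396  0.0037  2.8277] [-0.3967  0.3087  0.173 ]
```

View pics/g3z.png

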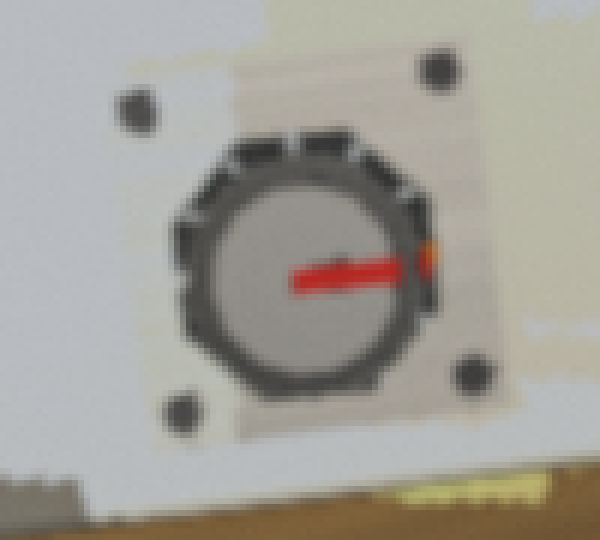

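The pointer is at the orange mark and the driver is upright. I'll retreat a little and do a final check.

play_rows([
  [0,0,0,0.03,0,0.02,1],
  [0,0,0,0.03,0,0.02,1],
  [0,0,0,0,0,0,1],
  [0,0,0,0,0,0,1],
])

```text
t: 30.68
eef_pos: [0.6947, -0.1912, 0.3259]
ee_rot: [-3.139, 0.0, 2.828]
force: [0.4, 0.0, 0.5]
width: 0.0876
```

```bash
python3 dl.py g4; python3 -c "
from h import *
_,p,d=snap('k1','scene')
print(get_state()['force'],get_state()['qd'])"
```

```text
px 212 248 37 74 1069
mean [ 0.5863 -0.1765  0.1826] n [ 0.0042 -0.0004  1.    ] pct [ 0.586  -0.1766  0.1821]
pointer az deg 77.70339234718337 ends [ 0.586 -0.176] [ 0.5885 -0.1643] via centre 81.29762773776255
[-0.0008  0.6637 -0.0638] [ 0.0011 -0.0031  0.0029  0.0008 -0.0018  0.0012]
```

View pics/k1.png

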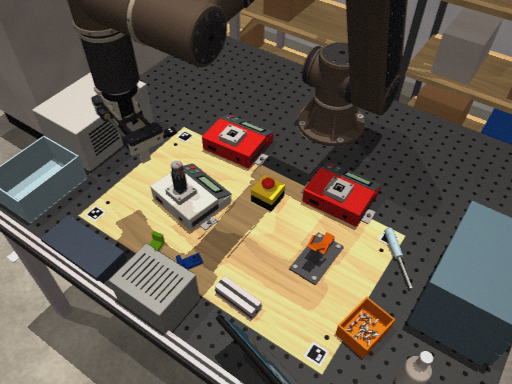

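View pics/g4z.png

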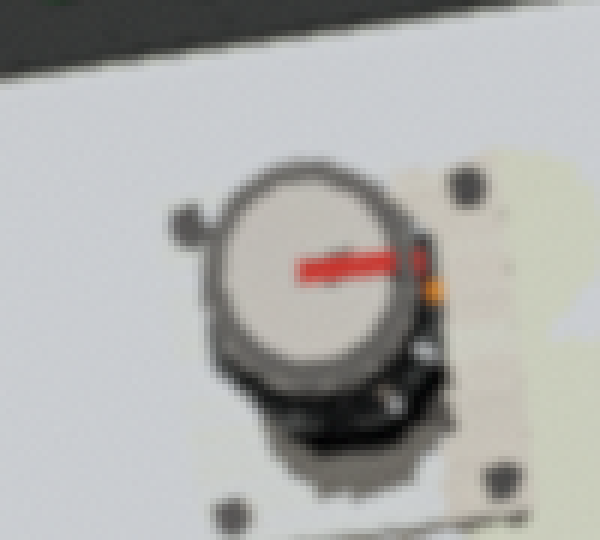

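```bash
python3 - <<'E'
from h import *
K=camera_params('wrist')['camera_matrix']
for t in('g3','g4'):
    z=np.load(f'pics/{t}.npz');p=z['p'];T=z['T'];W=cloud(z['d'],K,T)
    m=np.hypot(W[...,0]-.586,W[...,1]+.176)<.03
    h=cv2.cvtColor(p,cv2.COLOR_BGR2HSV);o=m&(h[...,0]>10)&(h[...,0]<20)&(h[...,1]>170)&(h[...,2]>150)
    v,u=np.where(o);print(t,list(zip(u,v)),W[o][:4])
    for zz in(.150,.153):
        P=np.array([ray_z(a,b,K,T,zz) for a,b in zip(u,v)]).mean(0) if len(u) else None
        if P is not None: d=P[:2]-[.586,-.1763];print(zz,np.degrees(np.arctan2(d[1],d[0])),np.linalg.norm(d))
E
```

```text
g3 [] []
g4 [(np.int64(250), np.int64(57)), (np.int64(250), np.int64(58)), (np.int64(251), np.int64(58)), (np.int64(251), np.int64(59))] [[ 0.5882 -0.1601  0.1513]
 [ 0.5892 -0.1604  0.1522]
 [ 0.5894 -0.1595  0.1521]
 [ 0.5904 -0.1599  0.1537]]
0.15 79.53475550768404 0.016673665472864845
0.153 78.16147210989591 0.016657581343273487
```

Orange mark azimuth is about 79° and the pointer about 78–79°, so the dial is at setting six. Handing in.

```bash
python3 -c "
from station import *
print(job_done())"
```

```text
the job is handed in; nothing more can be done
None
```

I handed the job in at about 31 s of the 69 s allowed. The driver is standing released in the tester's socket and the dial is at setting six.

**What I did**
- **Lift and insertion:** I gripped the driver in its rest and lifted it straight up. I stood it up with the drive turned a quarter turn, because the direct tilt ran two joints close to their limits. I lowered it with no noticeable resistance until the shoulder stopped on the head, then let go with the dial still at setting 1.
- **Dial:** I turned it clockwise with the tool pointing down and the driver standing in the socket. The first turn took it to setting 5, and a camera look confirmed that. I then regripped and made one more click to setting 6.

**Last checks**
- **Dial:** the red pointer read 77.7–79.1° and the orange mark 78–79.5°, against 79.7° expected for setting six. In the raw pictures the mark looks a few degrees off the pointer. That is parallax, and it goes away once the heights are taken into account.
- **Driver:** the dial top is level within about 0.3°, and its centre is within about 1 mm of the socket axis. The measured top height is about 2 mm below nominal; the arm's height at seating agreed with fully home to within 1 mm.
- **Robot and other things:** the gripper is open and clear of the driver, with forces near zero. In the last scene picture the other things look unmoved by eye; I did not measure them.

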